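# Lock a specimen tray on its stage with a hex key in a hidden sloping screw

### The job

Carry the open white tray level by its handle onto the stage, flat between the corner stops, with the dish and the two little boxes still in it. Then take the T-handled hex key from its stand, put it down the sloping bore of the clamp head, turn it until it drops into the hidden hex socket, and turn the screw clockwise to its stop so that the jaw comes over the tray. Leave the key standing in the screw, let go, and do not disturb the other things on the bench.

Things in the scene. Friction and masses are not known exactly. Their poses are not given: they have to be found in the camera images.
- specimen_stage: Grey stage, 130 (x) x 300 (y) mm and 40 mm high, fixed to the bench; origin at the centre of its underside, z up. The robot's side is -x. On its -y part is the nest for the tray; on its +y part, at local y = 105 mm, stands the clamp head.
- jaw_tip (a point): Tip of the steel jaw, 28 mm wide and 10 mm thick, 72 to 82 mm above the bench, between nest and clamp head. With the screw at 0 it is 78 mm from the nest's centre in y, just outside a seated tray; it moves 12 mm in -y as the screw turns to its stop, passing over the tray's rim.
- nest (a point): Centre of the nest floor on the stage, 40 mm above the bench; axes as the stage's. Aluminium corner stops, 12 mm high, leave 100 (x) x 150 (y) mm clear between them for the 90 x 140 mm tray.
- clamp_head: Bare aluminium block, 58 x 58 mm face, 65 mm deep, fixed on the stage. Origin at the centre of the bore's mouth, 118 mm above the bench; z points outward along the bore, which leans 30 degrees from vertical towards the stage's -x side. The bore is round, 17.6 mm in diameter (mouth chamfered 3 mm) and straight, 34 mm deep down to the screw's top. Axes otherwise as the stage's.
- screw_top (a point): Centre of the screw's flat top at the bottom of the bore (clamp head z = -34 mm; axes as the head's). In it is a hex socket 15.2 mm across flats, 15 mm deep. How the hex stands is hidden and differs each time; it repeats each 60 degrees, and the key drops in within about 10 degrees either way. Key tip at z = 0 here: resting on the screw; at z = -15 mm: fully home.
- clamp_screw (a joint): Turn of the screw from its open end, rad: grows clockwise as seen from outside along the bore (looking along the head's -z); starts between 0 and 0.08, stop at 0.6. It does not tell how the hex socket stands. Stiff, about 0.12 N m of friction, and it stays where it is left.
- hex_key: T-handled hex key, 0.16 kg: steel hex shaft 14 mm across flats, with a green bar handle across its top. Origin at the centre of its tip; z runs up the shaft to the handle. Handle bar: 90 mm long (its x), 18 mm wide (y), 20 mm high, its centre 125 mm above the tip; shaft flats face the handle's +-y sides. It stands upright and loose in its stand, tip 10 mm above the bench.
- key_stand: Stand of the key, a grey plastic block 62 x 62 x 50 mm on a black foot plate 90 x 90 mm, fixed; round hole 20 mm in diameter and 40 mm deep in its top. Origin at the centre of its underside.
- tray: Open white tray 90 (x) x 140 (y) mm, walls 26 mm high and 4 mm thick, floor 4 mm, 0.25 kg; origin at the centre of its underside. A blue handle bar 90 mm long runs along its x over the middle (y = 0), 14 mm wide (y) and 16 mm high, its centre 78 mm above the tray's underside, on posts 6 x 16 mm at both ends. It may stand either way round on the stage.
- culture_dish: Clear round dish, 60 mm across, 14 mm high, loose in the tray; origin at the centre of its underside.
- box_a: Small white box with lid, 30 x 30 x 17 mm, loose in the tray; origin at the centre of its underside.
- box_b: Another such box, 30 x 30 x 17 mm, loose in the tray.
- wash_bottle: White wash bottle with red bent spout, 59 x 85 x 178 mm, bystander; origin under it.
- lens_blower: Black rubber bulb blower, 46 mm across, 95 mm high, bystander; origin under it.
- blue_bottle: Blue dropper bottle, 31 mm across, 84 mm high, bystander; origin under it.
- beaker: Empty glass beaker, 53 mm across, 69 mm high, bystander; origin under it.

How it is judged (in metres and radians):
On the way, in this order (a step that is already met when the one before it is completed fails the run):
1. the tray stands flat in the nest, let go, with its three things inside (x of tray in the frame of nest between -0.009 and 0.009 m and y of tray in the frame of nest between -0.009 and 0.009 m and z of tray in the frame of nest between -0.004 and 0.004 m and angle between the x axis of tray and the x axis of nest, either way round below 0.15 rad and angle between tray's own z axis and vertical below 0.06 rad and x of culture_dish in the frame of tray between -0.042 and 0.042 m and y of culture_dish in the frame of tray between -0.067 and 0.067 m and z of culture_dish in the frame of tray between -0.002 and 0.022 m and x of box_a in the frame of tray between -0.042 and 0.042 m and y of box_a in the frame of tray between -0.067 and 0.067 m and z of box_a in the frame of tray between -0.002 and 0.022 m and x of box_b in the frame of tray between -0.042 and 0.042 m and y of box_b in the frame of tray between -0.067 and 0.067 m and z of box_b in the frame of tray between -0.002 and 0.022 m and contact force between the fingers and tray below 0.2 N), for 0.2 s.
2. the hex key has dropped into the screw's socket, before the screw is at its stop (z of hex_key in the frame of clamp_head below -0.043 m and angle between the z axis of hex_key and the z axis of clamp_head, either way round below 0.14 rad and x of hex_key in the frame of clamp_head between -0.006 and 0.006 m and y of hex_key in the frame of clamp_head between -0.006 and 0.006 m and value of joint clamp_screw below 0.5 rad), for 0.1 s.
3. the screw has been turned to its stop with the key in it (z of hex_key in the frame of clamp_head below -0.043 m and angle between the z axis of hex_key and the z axis of clamp_head, either way round below 0.14 rad and x of hex_key in the frame of clamp_head between -0.006 and 0.006 m and y of hex_key in the frame of clamp_head between -0.006 and 0.006 m and value of joint clamp_screw above 0.54 rad), for 0.1 s.
At the end, for the whole second after the job is handed in: Tray flat in the nest (centre within 9 mm, height 4 mm, turn 0.15 rad, tilt 0.06 rad), dish and both boxes inside; screw at its stop (over 0.54 of 0.6 rad); key home in the socket (tip over 43 mm below the bore's mouth, in line within 0.14 rad); key and tray at rest (all of step 3 and x of tray in the frame of nest between -0.009 and 0.009 m and y of tray in the frame of nest between -0.009 and 0.009 m and z of tray in the frame of nest between -0.004 and 0.004 m and angle between the x axis of tray and the x axis of nest, either way round below 0.15 rad and angle between tray's own z axis and vertical below 0.06 rad and x of culture_dish in the frame of tray between -0.042 and 0.042 m and y of culture_dish in the frame of tray between -0.067 and 0.067 m and z of culture_dish in the frame of tray between -0.002 and 0.022 m and x of box_a in the frame of tray between -0.042 and 0.042 m and y of box_a in the frame of tray between -0.067 and 0.067 m and z of box_a in the frame of tray between -0.002 and 0.022 m and x of box_b in the frame of tray between -0.042 and 0.042 m and y of box_b in the frame of tray between -0.067 and 0.067 m and z of box_b in the frame of tray between -0.002 and 0.022 m and linear speed of each of hex_key, tray below 0.02 m/s); the robot touches nothing.
It fails at once if a bystander (wash bottle, blower, blue bottle, beaker) is moved by more than 30 mm (distance of any of wash_bottle, lens_blower, blue_bottle, beaker from where it was at the start of the episode above 0.03 m).
It fails at once if the tray is tipped by more than 0.35 rad (angle between tray's own z axis and vertical above 0.35 rad).
It also fails if it takes over 64 s, if anything falls off the work surface, if the arm or the gripper's body presses on something with over 40 N, if the wrist force passes 120 N, or if a joint passes its speed limit or range.

### The arm

A 7-joint arm with a two-finger parallel gripper is mounted at the origin on a cart in front of the work surface, level with it; the furniture and walls round the work are solid. World frame = base frame: x ahead of the robot, y to its left, z up, the work surface at z = 0. Lengths are in m, angles in degrees, forces in N, time in s.
With the tool pointing down it reaches from about 0.4 to 0.85 m from the base axis. Payload 4.5 kg.
Tool frame: the origin (TCP) lies between the finger pads; the fingertips stand 11 mm ahead of it and the grasp point (between the pads) lies 8 mm behind it (ctrl.tcp_to_tips is the distance from the TCP to the fingertips, in m); z points along the fingers, x is the direction in which the jaws open and shut, and the axes are right-handed (so a half turn about z gives the same grasp; the last joint's range is limited). The gripper opens to 88 mm and grips with 3 to 60 N. Pads are 18 mm wide; open, the fingers measure 123 mm over their backs; the gripper's body (75 mm by 187 mm) begins 45 mm behind the grasp point.
Start: joints at [76.822, 39.483, -11.15, 89.685, 9.013, 51.709, -12.324], TCP at [0.163, -0.603, 0.25] pointing down, gripper open.
Joint ranges: [-172.22, 172.22], [-26.19, 119.32], [-84.43, 86.54], [7.71, 146.69], [-57.33, 237.33], [2.42, 119.75], [-152.13, 152.13]. Speed limits (degrees/s): [147.25, 147.25, 180, 180, 180, 180, 180].

### API

Orientations are given as [roll, pitch, yaw] about the fixed x, y, z axes, in that order (R = Rz(yaw) Ry(pitch) Rx(roll)).
In Python, from cell import state, eyes, ticket, spotter, ctrl gives the robot as it stands.
- The arm moves only by the tool apply_moves, never from a script. Its argument "steps" is a list of rows, each a list of 4 numbers: the shift along the tool's x, y, z in cm, then the turn about the tool's z in rad. In form: [[tx, ty, tz, turn], ...]. A call has 1 to 20 rows; each row shifts and turns the pose as measured when the row begins, along the tool's axes as they then stand; what a row does not reach is not made up. A row lasts 1/8 s, in which the tool goes at most 62.5 mm and 10.7 degrees, less where a joint would pass 70% of its speed; a pose out of reach is approached as far as the arm can. A call with a gripper value outside its range is refused whole. "grip" is the closure, from -1 (fully open) to 1 (shut), set as the call begins (left out, the last holds). The fingers move at their own pace and stop on an object; "grip_force" is the grip in N (left out, the last holds). Time passes only in rows, so rows that do not move let the fingers close. It gives the time, the measured TCP pose, the force and the opening at its end, in the units of the state.
- state(): the state, without advancing time (a new reading comes with each control period).
- eyes.snapshot(name): name is "scene" or "top" or "wrist"; returns (picture, depth): 420x560x3 uint8, blue, green, red; 420x560 float32, m along the optical axis (not along the pixel's ray), 0 where there is no reading.
- eyes.camera_params(name): a dict with "fx", "fy", "cx", "cy" (pixels), "view" (4x4, takes a point from world to camera coordinates); the wrist camera has in their place "mount" (4x4, takes a point from camera to tool coordinates, whose origin is the TCP and whose axes are the tool frame's). Camera axes: x right, y down, z forward; pixel columns grow to the right and rows downward; lengths in m; the calibration is good to about 2 mm. A picture is of the moment at which its call begins: read the wrist's pose just before it. camera_params takes no time and is no camera call.
- ticket.sign_off(): hands the job in, once; it reports no verdict.
Trained networks look in the newest picture that a camera, given by its name, has taken for a name from the list of things; names that differ only in an ending like _2 or _b are one class to them, and where a whole thing is asked for, a point or a joint stands for the part that bears it (a point fixed in the world has none). Each returns a list of dicts, best first, with "conf" (0 to 1); they miss things now and then, are a little off and sometimes report something else, mostly with a low value. They report only what shows in the picture. A call takes as long as a camera call.
- spotter.cut_out(camera, target): "mask" (420x560 bool, what is visible of it) and "at" ([row, column] in pixels, amid what is visible of it).
The state is a dict: "t": time; "joint_positions": joint angles; "dq": joint speeds; "tau": joint torques, N m; "tcp_pos": TCP position; "tool_rot": TCP orientation; "contact_force": force on the tool from outside, world axes, zero at the start; "torque": the same for the moment, N m; "finger_gap": opening from 0.0 (shut) to 1.0 (fully open).
Only numpy, scipy, OpenCV 4.12 (cv2) and the standard library are available. Lean on these libraries where they do the work, as an engineer would, in place of code of your own. Each camera call takes 0.05 s, during which the arm holds its last target.

## Working session

There is one attempt and no reset: what is moved stays moved. The work goes in short steps, Python scripts to look and compute and a tool call to move; the robot and the scene stay as the last step left them, time stands still between calls to the robot, and variables do not carry over. Pictures are saved under pics/ and viewed, and the job is handed in when it is done.

Besides the shell and the picture viewer there is one more tool, called after "Emit:" by a JSON object that holds its "name" and its "arguments". apply_moves: Moves the arm, as the interface text tells. Its arguments: {"type":"object","properties":{"steps":{"type":"array"},"grip":{"type":"number"},"grip_force":{"type":"number"}},"required":["steps"]}

```bash
ls; mkdir -p pics; python3 - <<'E'
from cell import state, eyes, ticket, spotter, ctrl
import cv2,numpy as np
print(state()); print(ctrl.tcp_to_tips)
for n in ("scene","top"):
    p,d=eyes.snapshot(n); cv2.imwrite(f"pics/{n}0.png",p); np.savez(f"{n}0.npz",p=p,d=d); print(n,eyes.camera_params(n))
print(eyes.camera_params("wrist"))
E
```

```text
pics
{'t': 0.0, 'joint_positions': array([ 76.8234689 ,  39.53409373, -11.14563087,  89.74494197,
         9.01369691,  51.70842348, -12.32528718]), 'dq': array([-0.04598123,  0.04128787,  0.07549116,  0.03324001, -0.13828975,
        0.06766299, -0.05778322]), 'tau': array([-4.52951062e-04, -5.27564120e+01, -1.26726441e+00, -1.53428417e+01,
       -5.27399895e-02,  6.49827954e-03,  1.85803915e-04]), 'tcp_pos': array([ 0.16275163, -0.60280523,  0.24890012]), 'tool_rot': array([ 1.79992246e+02,  1.05121349e-01, -7.48817206e+01]), 'contact_force': array([-0.06203352,  0.21437356, -0.11071555]), 'torque': array([-0.06763741, -0.02661281,  0.01658678]), 'finger_gap': 0.9950653064945127}
0.011
scene {'fx': 437.08735725532455, 'fy': 437.08735725532455, 'cx': 277.1469312556234, 'cy': 216.74538889911946, 'view': array([[-0.57475862, -0.81809946, -0.01912603,  0.30984026],
       [-0.31453258,  0.24243207, -0.91776683,  0.24534062],
       [ 0.7554613 , -0.52147864, -0.39665885,  0.79191856],
       [ 0.        ,  0.        ,  0.        ,  1.        ]])}
top {'fx': 389.92124170462847, 'fy': 389.92124170462847, 'cx': 278.3251580189261, 'cy': 205.33310267227034, 'view': array([[-0.0183892 , -0.99934219,  0.03125732, -0.00392256],
       [-0.99143158,  0.01418205, -0.12985486,  0.53078478],
       [ 0.12932614, -0.03337742, -0.99104021,  1.03754728],
       [ 0.        ,  0.        ,  0.        ,  1.        ]])}
{'fx': 324.35273893044774, 'fy': 324.35273893044774, 'cx': 287.79332768759843, 'cy': 212.97897769964217, 'mount': array([[ 9.99999776e-01,  6.35515895e-04,  2.11372103e-04,
         3.07394463e-04],
       [-6.69687053e-04,  9.52967757e-01,  3.03070959e-01,
        -7.84717343e-02],
       [-8.82438661e-06, -3.03071033e-01,  9.52967969e-01,
        -1.35091745e-01],
       [ 0.00000000e+00,  0.00000000e+00,  0.00000000e+00,
         1.00000000e+00]])}
```

View pics/scene0.png

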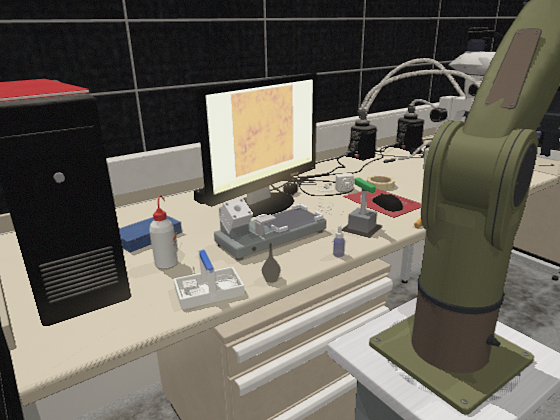

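View pics/top0.png

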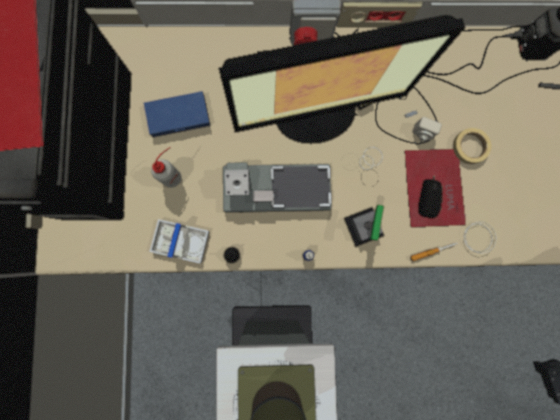

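The top view shows the tray at about (180,242), the stage at (277,188) with the nest on the right and the clamp head on the left, the key and its stand at (365,225), the blower at (232,255), the blue bottle at (308,255), and the wash bottle at (165,172).

```bash
cat > h.py <<'E'
from cell import state, eyes, ticket, spotter, ctrl
import cv2,numpy as np
from scipy.spatial.transform import Rotation as R
def tool():
    s=state(); T=np.eye(4); T[:3,:3]=R.from_euler('xyz',s['tool_rot'],degrees=True).as_matrix(); T[:3,3]=s['tcp_pos']; return T
def shot(n,name=None):
    T=tool(); p,d=eyes.snapshot(n); c=eyes.camera_params(n)
    M=np.linalg.inv(c['view']) if n!='wrist' else T@c['mount']
    if name: cv2.imwrite(f'pics/{name}.png',p)
    v,u=np.mgrid[:420,:560]
    P=np.stack([(u-c['cx'])/c['fx']*d,(v-c['cy'])/c['fy']*d,d],-1)@M[:3,:3].T+M[:3,3]
    P[d==0]=np.nan
    return p,d,P,c,M
def proj(X,c,M):
    X=np.atleast_2d(X); q=(X-M[:3,3])@M[:3,:3]
    return np.c_[q[:,0]/q[:,2]*c['fx']+c['cx'],q[:,1]/q[:,2]*c['fy']+c['cy']]
E
python3 - <<'E'
from h import *
for cam in("top","scene"):
    p,d,P,c,M=shot(cam); np.save(cam+"P.npy",P)
    for t in ["tray","hex_key","key_stand","specimen_stage","clamp_head","wash_bottle","lens_blower","blue_bottle","beaker"]:
        for r in spotter.cut_out(cam,t)[:1]:
            m=r['mask']; Q=P[m]; Q=Q[~np.isnan(Q[:,0])]
            np.save(f"m_{cam}_{t}.npy",m)
            print(cam,t,round(r['conf'],2),np.round(r['at']),m.sum(),np.round(np.percentile(Q,[2,50,98],axis=0),3).tolist())
print(state()['t'])
E
```

```text
top tray 0.97 [238. 184.] 1554 [[0.389, 0.188, 0.001], [0.437, 0.251, 0.006], [0.489, 0.33, 0.088]]
top hex_key 0.86 [225. 376.] 372 [[0.429, -0.285, 0.003], [0.471, -0.251, 0.144], [0.512, -0.238, 0.148]]
top key_stand 0.97 [227. 362.] 744 [[0.422, -0.293, 0.003], [0.471, -0.236, 0.026], [0.517, -0.204, 0.053]]
top specimen_stage 0.69 [187. 275.] 5171 [[0.517, -0.153, 0.032], [0.576, -0.008, 0.041], [0.642, 0.133, 0.128]]
top clamp_head 0.96 [180. 238.] 587 [[0.553, 0.067, 0.087], [0.583, 0.095, 0.118], [0.613, 0.123, 0.133]]
top wash_bottle 0.59 [173. 168.] 619 [[0.59, 0.258, 0.001], [0.609, 0.277, 0.111], [0.663, 0.308, 0.167]]
top lens_blower 0.49 [254. 230.] 234 [[0.378, 0.096, 0.001], [0.397, 0.115, 0.043], [0.419, 0.14, 0.079]]
scene tray 0.63 [284. 213.] 1954 [[0.381, 0.188, 0.004], [0.422, 0.259, 0.019], [0.493, 0.332, 0.088]]
scene hex_key 0.75 [192. 362.] 363 [[0.427, -0.523, 0.004], [0.467, -0.251, 0.126], [0.685, -0.238, 0.147]]
scene key_stand 0.84 [224. 362.] 690 [[0.422, -0.292, 0.005], [0.452, -0.233, 0.028], [0.496, -0.21, 0.053]]
scene specimen_stage 0.66 [228. 257.] 3891 [[0.515, -0.15, 0.015], [0.557, 0.054, 0.042], [0.634, 0.139, 0.128]]
scene clamp_head 0.62 [215. 237.] 835 [[0.553, -0.031, 0.014], [0.578, 0.108, 0.106], [0.735, 0.124, 0.132]]
scene wash_bottle 0.96 [241. 163.] 1335 [[0.588, 0.208, 0.006], [0.599, 0.293, 0.076], [0.762, 0.316, 0.156]]
scene lens_blower 0.79 [265. 269.] 373 [[0.376, 0.099, 0.003], [0.387, 0.122, 0.037], [0.407, 0.137, 0.075]]
scene blue_bottle 0.77 [243. 338.] 294 [[0.378, -0.102, 0.003], [0.387, -0.086, 0.037], [0.403, -0.077, 0.083]]
scene beaker 0.65 [214. 236.] 747 [[0.552, 0.068, 0.065], [0.577, 0.108, 0.108], [0.617, 0.125, 0.133]]
1.1
```

```bash
python3 - <<'E'
from h import *
def blob(Q,n):
    c,(w,h),a=cv2.minAreaRect(Q[:,:2].astype(np.float32)*1000)
    print(n,len(Q),'c',np.round(c,1),'wh',np.round((w,h),1),'a',round(a,1),'z',np.round(np.percentile(Q[:,2],[5,50,95]),3))
for cam in("top","scene"):
    P=np.load(cam+"P.npy"); p,d=eyes.snapshot(cam); 
    hsv=cv2.cvtColor(p,cv2.COLOR_BGR2HSV).astype(int)
    b=(abs(hsv[...,0]-112)<15)&(hsv[...,1]>120)&(P[...,2]>.06)&(P[...,2]<.1)&(P[...,1]>.15)&(P[...,0]<.52)
    blob(P[b&(P[...,2]>.082)],cam+' handle')
    g=(abs(hsv[...,0]-65)<20)&(hsv[...,1]>120)&(P[...,2]>.11)&(P[...,1]<-.15)&(P[...,0]<.55)&(P[...,2]<.16)
    blob(P[g&(P[...,2]>.141)],cam+' key')
    m=np.load(f"m_{cam}_key_stand.npy"); 
    blob(P[m&(abs(P[...,2]-.05)<.004)],'standtop');
    m=np.load(f"m_{cam}_specimen_stage.npy"); 
    blob(P[m&(abs(P[...,2]-.04)<.006)],'stage')
    m=np.load(f"m_{cam}_tray.npy"); 
    blob(P[m&(abs(P[...,2]-.026)<.004)],'tray rim');
    if cam=='top':
        p2=cv2.resize(p[120:290,120:420],None,fx=2.6,fy=2.6,interpolation=cv2.INTER_CUBIC); cv2.imwrite('pics/topz.png',p2)
E
```

```text
top handle 150 c [423.4 445. ] wh [ 80.5 409.9] a 4.6 z [0.084 0.086 0.089]
top key 200 c [ 470.5 -252.6] wh [16.4 84.1] a 76.8 z [0.142 0.145 0.148]
standtop 311 c [ 470.6 -253.2] wh [61.8 61.5] a 19.9 z [0.047 0.05  0.053]
stage 3867 c [580.8 -10.1] wh [130.2 298.3] a 0.2 z [0.037 0.041 0.044]
tray rim 216 c [438.3 259.8] wh [141.5  89.7] a 76.4 z [0.023 0.026 0.029]
scene handle 104 c [419.6 466.1] wh [174.7 450.3] a 18.7 z [0.085 0.087 0.089]
scene key 70 c [ 469.1 -249.7] wh [12.5 84.6] a 78.6 z [0.141 0.145 0.147]
standtop 180 c [ 469.4 -253.7] wh [62.2 65.3] a 19.5 z [0.047 0.051 0.053]
stage 1726 c [577.5  -8.5] wh [299.4 131.5] a 89.8 z [0.036 0.042 0.044]
tray rim 427 c [438.3 258.5] wh [140.8  94.7] a 76.2 z [0.023 0.026 0.029]
```

View pics/topz.png

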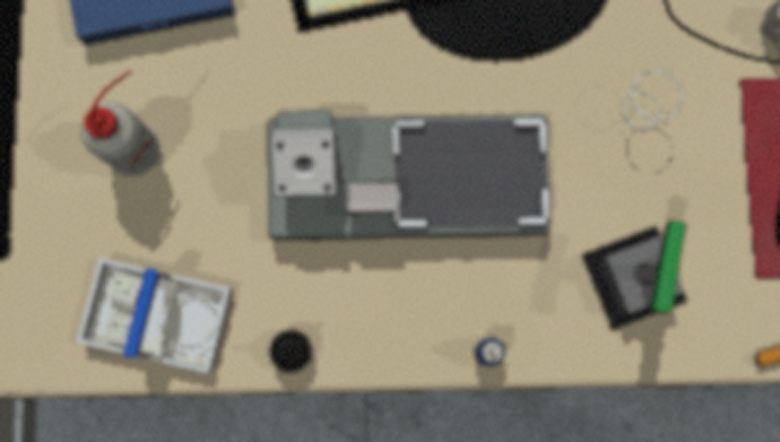

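```bash
python3 - <<'E'
from h import *
p,d,P,c,M=shot('top')
# intersect pixel with plane z
def hit(u,v,z):
    r=M[:3,:3]@np.array([(u-c['cx'])/c['fx'],(v-c['cy'])/c['fy'],1]); t=(z-M[2,3])/r[2]; return M[:3,3]+t*r
# stop points z .052 within stage
m=(abs(P[...,2]-.052)<.004)&(P[...,0]>.5)&(P[...,0]<.66)&(P[...,1]<.03)&(P[...,1]>-.18)
b=p.min(2)>130
b2=m&b; Q=P[b2]
print('stops',cv2.minAreaRect(Q[:,:2].astype(np.float32)*1000),len(Q))
# jaw
m=(abs(P[...,2]-.082)<.004)&(P[...,0]>.5)&(P[...,0]<.66)&(P[...,1]<.06)&(P[...,1]>-.05)
Q=P[m]; print('jaw',np.round(np.percentile(Q,[3,50,97],axis=0),3).tolist(),len(Q))
# head face plane
mm=(P[...,2]>.095)&(P[...,2]<.14)&(P[...,0]>.53)&(P[...,0]<.63)&(P[...,1]<.14)&(P[...,1]>.05)
Q=P[mm]; 
for _ in range(5):
    A=np.c_[Q[:,:2],np.ones(len(Q))]; k=np.linalg.lstsq(A,Q[:,2],rcond=None)[0]; Q=Q[abs(A@k-Q[:,2])<.004]
n=np.array([-k[0],-k[1],1]);n/=np.linalg.norm(n)
print('face n',n,len(Q),Q.min(0),Q.max(0),Q.mean(0))
e1=np.cross([0,1,0],n);e1/=np.linalg.norm(e1);e2=np.cross(n,e1)
r=cv2.minAreaRect(np.c_[Q@e1,Q@e2].astype(np.float32)*1000);print(r); 
ctr=e1*r[0][0]/1000+e2*r[0][1]/1000+n*np.median(Q@n); print('centre',ctr)
# bore hole dark centre
x0,y0=120+304/2.6,120+162/2.6
g=cv2.cvtColor(p,cv2.COLOR_BGR2GRAY); 
sub=g[int(y0)-8:int(y0)+9,int(x0)-8:int(x0)+9].astype(float); w=np.clip(110-sub,0,None); vv,uu=np.mgrid[int(y0)-8:int(y0)+9,int(x0)-8:int(x0)+9]
uc,vc=(w*uu).sum()/w.sum(),(w*vv).sum()/w.sum(); print(uc,vc,hit(uc,vc,.118))
# tray rim, with ransac angle by rect, beaker ring
print('beaker',hit(370,165,.03))
for pt in ((392,120),(550,120),(392,225),(550,225)): print(hit(120+pt[0]/2.6,120+pt[1]/2.6,.052))
E
```

```text
stops ((581.2897338867188, -73.82339477539062), (109.33036804199219, 160.3969268798828), 0.4082091450691223) 139
jaw [[0.537, 0.005, 0.079], [0.55, 0.029, 0.083], [0.563, 0.053, 0.085]] 198
face n [-0.17357866 -0.04356726  0.98385585] 159 [0.55651381 0.06657009 0.10983878] [0.60985277 0.12450529 0.12290873] [0.57503617 0.09578315 0.11537928]
((594.160400390625, 96.12117004394531), (58.31736755371094, 53.577274322509766), 89.2690200805664)
centre [0.58274447 0.09561534 0.11671757]
236.38115330520395 182.0548523206751 [0.58105593 0.09591268 0.118     ]
beaker [ 0.64229683 -0.27360172  0.03      ]
[0.63691316 0.00669379 0.052     ]
[ 0.63506191 -0.16058414  0.052     ]
[0.52539698 0.00846503 0.052     ]
[ 0.52302065 -0.15652517  0.052     ]
```

```bash
cat > plan.py <<'E'
from h import *
import json
def plan(wps,start=None):
    """wps: list of (x,y,z,yaw_deg,n)"""
    s=state(); p=s['tcp_pos'].copy(); Rm=R.from_euler('xyz',s['tool_rot'],degrees=True); yaw=s['tool_rot'][2]
    rows=[]
    for x,y,z,yw,n in wps:
        for i in range(n):
            k=n-i; dp=(np.array([x,y,z])-p)/k; da=(yw-yaw)/k
            l=Rm.inv().apply(dp)*100; row=[round(v,2) for v in l]+[round(-np.radians(da),3)]
            rows.append([float(v) for v in row])
            p=p+Rm.apply(np.array(row[:3])/100); Rm=Rm*R.from_rotvec([0,0,row[3]]); yaw-=np.degrees(row[3])
    print(len(rows),json.dumps(rows).replace('], [','],['),np.round(p,4),round(yaw,1))
E
python3 - <<'E'
from plan import *
plan([(.45,-.30,.25,-20,7),(.5,.0,.25,25,6),(.438,.259,.20,76.3,7)])
E
```

```text
20 [[-3.11, -5.09, -0.0, -0.137],[-2.39, -5.47, -0.0, -0.137],[-1.62, -5.74, -0.01, -0.137],[-0.83, -5.91, -0.0, -0.137],[-0.01, -5.96, -0.01, -0.137],[0.81, -5.91, -0.0, -0.136],[1.6, -5.75, -0.01, -0.137],[-0.93, -4.98, 0.0, -0.131],[-0.27, -5.06, 0.0, -0.131],[0.4, -5.06, 0.0, -0.131],[1.05, -4.96, 0.0, -0.131],[1.69, -4.78, 0.0, -0.131],[2.31, -4.51, 0.0, -0.13],[0.76, -3.73, 0.71, -0.128],[1.23, -3.6, 0.72, -0.128],[1.68, -3.41, 0.71, -0.128],[2.1, -3.17, 0.72, -0.128],[2.49, -2.88, 0.71, -0.128],[2.83, -2.54, 0.72, -0.128],[3.14, -2.16, 0.71, -0.128]] [0.438 0.259 0.2  ] 76.3
```

Emit:
{"name": "apply_moves", "arguments": {"steps": [[-3.11, -5.09, 0, -0.137], [-2.39, -5.47, 0, -0.137], [-1.62, -5.74, 0, -0.137], [-0.83, -5.91, 0, -0.137], [0, -5.96, 0, -0.137], [0.81, -5.91, 0, -0.136], [1.6, -5.75, 0, -0.137], [-0.93, -4.98, 0, -0.131], [-0.27, -5.06, 0, -0.131], [0.4, -5.06, 0, -0.131], [1.05, -4.96, 0, -0.131], [1.69, -4.78, 0, -0.131], [2.31, -4.51, 0, -0.13], [0.76, -3.73, 0.71, -0.128], [1.23, -3.6, 0.72, -0.128], [1.68, -3.41, 0.71, -0.128], [2.1, -3.17, 0.72, -0.128], [2.49, -2.88, 0.71, -0.128], [2.83, -2.54, 0.72, -0.128], [3.14, -2.16, 0.71, -0.128]], "grip": -1}}

```text
t: 3.75
tcp_pos: [0.4235, 0.2805, 0.1958]
tool_rot: [179.0, 0.2, 80.5]
contact_force: [0.6, 1.2, 0.3]
finger_gap: 1.0
```

```bash
python3 - <<'E'
from plan import *
print(state()['tcp_pos'],state()['tool_rot'],state()['joint_positions'])
p,d,P,c,M=shot('wrist','w1')
hsv=cv2.cvtColor(p,cv2.COLOR_BGR2HSV).astype(int)
b=(abs(hsv[...,0]-112)<15)&(hsv[...,1]>120)&(P[...,2]>.08)&(P[...,2]<.095)
Q=P[b]; print(len(Q),cv2.minAreaRect(Q[:,:2].astype(np.float32)*1000),np.median(Q[:,2]))
plan([(.438,.259,.15,76.3,3),(.438,.259,.070,76.3,4)])
E
```

```text
[0.42351637 0.28050657 0.19575897] [1.78999373e+02 1.54182376e-01 8.05072104e+01] [-12.16679341  41.22437632 -45.09152941 112.46360413  43.48317124
  44.3564509   -2.62622409]
1486 ((438.3643798828125, 258.5293884277344), (12.43186092376709, 87.77900695800781), 76.55595397949219) 0.08591589028448064
7 [[-0.84, 0.69, 1.53, 0.028],[-0.82, 0.71, 1.54, 0.028],[-0.8, 0.73, 1.53, 0.028],[-0.01, -0.03, 2.0, 0.0],[-0.01, -0.03, 2.0, 0.0],[-0.01, -0.03, 2.0, 0.0],[-0.01, -0.02, 2.0, 0.0]] [0.438 0.259 0.07 ] 76.3
```

View pics/w1.png

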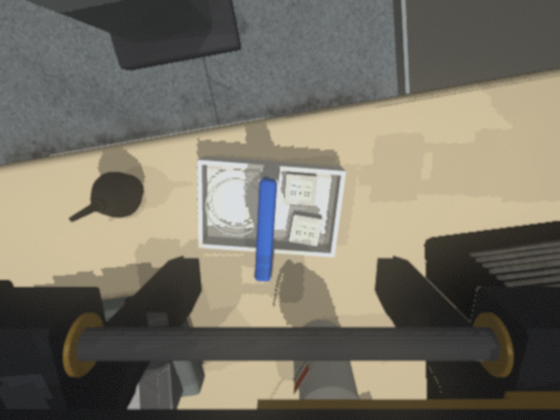

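Emit:
{"name": "apply_moves", "arguments": {"steps": [[-0.84, 0.69, 1.5, 0.026], [-0.82, 0.71, 1.5, 0.026], [-0.8, 0.73, 1.5, 0.022], [0, 0, 1.0, 0], [0, 0, 0, 0]]}}

```text
t: 4.42
tcp_pos: [0.4406, 0.2527, 0.1362]
tool_rot: [179.2, -0.0, 76.2]
contact_force: [-0.4, -0.1, 0.2]
finger_gap: 0.999
```

```bash
python3 - <<'E'
from plan import *
print(state()['tool_rot'],state()['tcp_pos'])
plan([(.438,.2585,.070,76.5,5)])
E
```

```text
[ 1.79171175e+02 -1.85561976e-02  7.61941750e+01] [0.44059163 0.25272885 0.13619207]
5 [[0.1, -0.1, 1.32, -0.001],[0.1, -0.1, 1.32, -0.001],[0.1, -0.09, 1.32, -0.001],[0.1, -0.1, 1.33, -0.001],[0.1, -0.09, 1.32, -0.001]] [0.438  0.2585 0.07  ] 76.5
```

Emit:
{"name": "apply_moves", "arguments": {"steps": [[0.12, -0.1, 1.32, 0], [0.12, -0.1, 1.32, 0], [0.1, -0.09, 1.32, 0], [0.1, -0.09, 1.32, 0], [0.1, 0, 1.3, 0], [0, 0, 0, 0]]}}

```text
t: 5.18
tcp_pos: [0.4386, 0.2606, 0.0659]
tool_rot: [179.2, -0.1, 76.3]
contact_force: [0.5, -0.5, 0.5]
finger_gap: 1.001
```

Emit:
{"name": "apply_moves", "arguments": {"steps": [[-0.2, 0, -0.4, 0], [0, 0, 0, 0]]}}

```text
t: 5.42
tcp_pos: [0.4383, 0.2588, 0.0705]
tool_rot: [179.2, -0.1, 76.3]
contact_force: [0.9, 0.0, 0.1]
finger_gap: 1.001
```

Emit:
{"name": "apply_moves", "arguments": {"steps": [[0, 0, 0, 0], [0, 0, 0, 0], [0, 0, 0, 0], [0, 0, 0, 0], [0, 0, 0, 0], [0, 0, 0, 0]], "grip": 1, "grip_force": 25}}

```text
t: 6.18
tcp_pos: [0.4389, 0.2588, 0.0714]
tool_rot: [179.1, -0.2, 76.3]
contact_force: [-0.4, -0.7, -0.6]
finger_gap: 0.344
```

```bash
python3 - <<'E'
from plan import *
s=state();print(s['tool_rot'],s['tcp_pos'],s['finger_gap'])
plan([(*s['tcp_pos'][:2],.09,s['tool_rot'][2],3)])
E
```

```text
[179.09631032  -0.20380861  76.26637497] [0.43886035 0.25882397 0.0713685 ] 0.3439808582508138
3 [[0.0, 0.01, -0.62, -0.0],[0.0, 0.01, -0.62, -0.0],[0.01, 0.01, -0.62, -0.0]] [0.4389 0.2589 0.09  ] 76.3
```

Still closing (0.344 → needs about 0.16); wait a little more.

Emit:
{"name": "apply_moves", "arguments": {"steps": [[0, 0, 0, 0], [0, 0, 0, 0], [0, 0, 0, 0], [0, 0, 0, 0]]}}

```text
t: 6.68
tcp_pos: [0.4388, 0.2588, 0.0713]
tool_rot: [179.1, -0.2, 76.3]
contact_force: [-0.1, -0.2, -0.2]
finger_gap: 0.157
```

Emit:
{"name": "apply_moves", "arguments": {"steps": [[0, 0, -0.5, 0], [0, 0, -0.8, 0], [0, 0, -1.0, 0], [0, 0, -1.0, 0]]}}

```text
t: 7.18
tcp_pos: [0.4374, 0.2579, 0.1054]
tool_rot: [179.2, -0.0, 76.3]
contact_force: [0.5, 0.7, -2.8]
finger_gap: 0.153
```

```bash
python3 - <<'E'
from plan import *
s=state();print(s['tool_rot'],s['tcp_pos'],s['finger_gap'],s['contact_force'])
p,d,P,c,M=shot('scene','s1')
plan([(.44,.24,.17,80,3),(.45,.12,.24,84,4),(.57,-.074,.24,90,6),(.58,-.074,.20,90,2)])
E
```

```text
[ 1.79199118e+02 -4.68094368e-02  7.62715769e+01] [0.43743457 0.25785174 0.10542251] 0.15280396726805218 [ 0.45808399  0.6796534  -2.79558995]
15 [[-0.57, 0.24, -2.11, -0.022],[-0.58, 0.23, -2.12, -0.022],[-0.58, 0.23, -2.11, -0.021],[-2.91, 0.79, -1.74, -0.017],[-2.92, 0.74, -1.74, -0.018],[-2.93, 0.69, -1.75, -0.017],[-2.95, 0.65, -1.74, -0.018],[-3.01, 2.33, 0.03, -0.017],[-3.05, 2.27, 0.04, -0.018],[-3.08, 2.22, 0.03, -0.017],[-3.12, 2.17, 0.04, -0.018],[-3.16, 2.11, 0.03, -0.017],[-3.2, 2.05, 0.04, -0.018],[0.0, 0.47, 2.01, 0.0],[0.0, 0.47, 2.0, 0.0]] [ 0.58  -0.074  0.2  ] 90.0
```

View pics/s1.png

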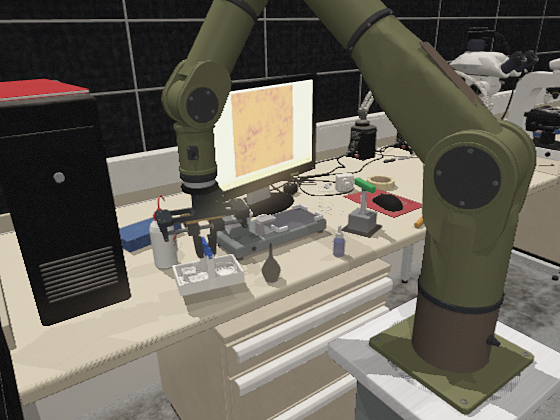

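Emit:
{"name": "apply_moves", "arguments": {"steps": [[-0.4, 0.2, -2.0, -0.02], [-0.6, 0.2, -2.1, -0.02], [-1.0, 0.3, -2.1, -0.02], [-2.0, 0.6, -1.7, -0.02], [-2.9, 0.7, -1.7, -0.017], [-2.9, 0.7, -1.7, -0.017], [-2.9, 0.7, -1.7, -0.017], [-3.0, 2.0, 0, -0.017], [-3.0, 2.2, 0, -0.017], [-3.0, 2.2, 0, -0.017], [-3.0, 2.1, 0, -0.017], [-2.5, 2.0, 0, -0.017], [-2.0, 1.5, 0, -0.01], [-1.0, 0.5, 0, 0], [0, 0, 0, 0]]}}

```text
t: 9.1
tcp_pos: [0.5643, -0.0655, 0.2472]
tool_rot: [179.1, 0.2, 89.8]
contact_force: [-0.0, 0.9, -3.0]
finger_gap: 0.155
```

```bash
python3 - <<'E'
from plan import *
s=state();print(s['tool_rot'],s['tcp_pos'],s['finger_gap'],s['contact_force'])
plan([(.58,-.074,.24,90,3),(.58,-.074,.16,90,4)])
E
```

```text
[179.10353383   0.1937224   89.84068126] [ 0.56433833 -0.06549753  0.24724877] 0.15496146617506631 [-0.03270674  0.89999308 -3.04267013]
7 [[-0.28, 0.52, 0.25, -0.001],[-0.28, 0.52, 0.25, -0.001],[-0.28, 0.52, 0.25, -0.001],[0.01, -0.03, 2.0, 0.0],[0.0, -0.03, 2.0, 0.0],[0.01, -0.03, 2.0, 0.0],[0.0, -0.04, 2.0, 0.0]] [ 0.58  -0.074  0.16 ] 90.0
```

Emit:
{"name": "apply_moves", "arguments": {"steps": [[-0.28, 0.5, 0.25, 0], [-0.28, 0.5, 0.5, 0], [-0.28, 0.5, 1.5, 0], [0, 0, 2.0, 0], [0, 0, 2.0, 0], [0, 0, 2.0, 0], [0, 0, 0.5, 0], [0, 0, 0, 0], [0, 0, 0, 0]]}}

```text
t: 10.22
tcp_pos: [0.5796, -0.0709, 0.1528]
tool_rot: [179.3, 0.1, 90.2]
contact_force: [-0.5, 0.1, -3.5]
finger_gap: 0.157
```

```bash
python3 - <<'E'
from plan import *
s=state();print(s['tool_rot'],s['tcp_pos'],s['finger_gap'],s['contact_force'])
p,d,P,c,M=shot('top','t2'); p,d,P2,c,M2=shot('wrist','w2')
m=(abs(P[...,2]-(s['tcp_pos'][2]-.071+.026))<.005)&(P[...,0]<.66)&(P[...,0]>.5)&(P[...,1]<.02)&(P[...,1]>-.18)
print(m.sum(),cv2.minAreaRect(P[m][:,:2].astype(np.float32)*1000))
a=cv2.imread('pics/t2.png')[120:290,190:400]; cv2.imwrite('pics/t2z.png',cv2.resize(a,None,fx=3,fy=3))
E
```

```text
[1.79302439e+02 1.04711414e-01 9.01921811e+01] [ 0.57956784 -0.07094019  0.15275904] 0.15721295771026225 [-0.54296694  0.07937455 -3.50737208]
207 ((577.05224609375, -71.18696594238281), (137.0112762451172, 87.99121856689453), 88.6434326171875)
```

View pics/w2.png

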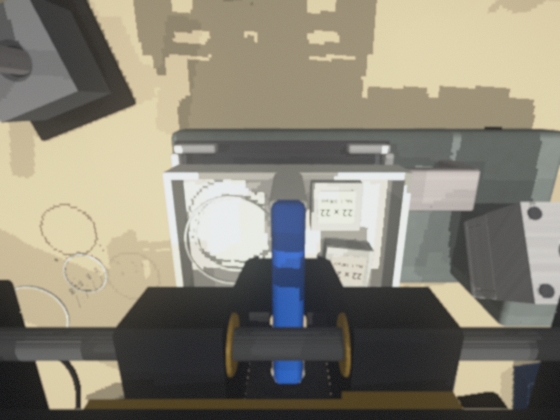

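View pics/t2z.png

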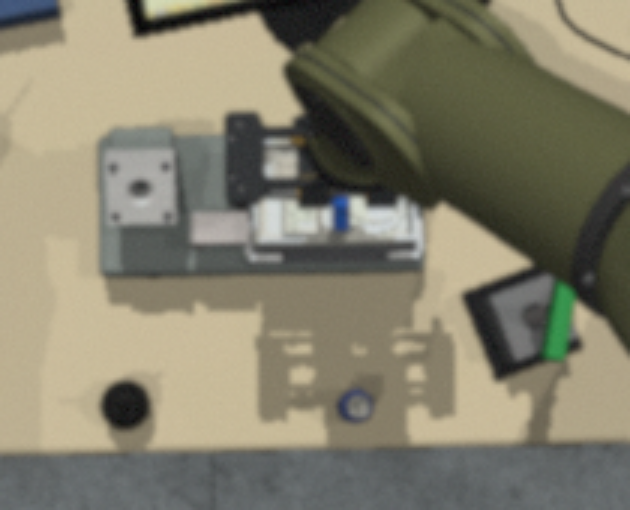

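Emit:
{"name": "apply_moves", "arguments": {"steps": [[-0.3, 0.1, 0.8, 0], [0, 0, 0.8, 0], [0, 0, 0.5, 0], [0, 0, 0, 0], [0, 0, 0, 0]]}}

```text
t: 10.95
tcp_pos: [0.5815, -0.0745, 0.1311]
tool_rot: [179.2, 0.1, 90.2]
contact_force: [0.5, -0.3, -2.8]
finger_gap: 0.15
```

Emit:
{"name": "apply_moves", "arguments": {"steps": [[0, -0.1, 0.8, 0], [0, 0, 0.6, 0], [0, 0, 0.2, 0], [0, 0, 0.0, 0], [0, 0, 0, 0]]}}

```text
t: 11.58
tcp_pos: [0.5808, -0.0744, 0.1141]
tool_rot: [179.2, 0.1, 90.2]
contact_force: [-0.6, -0.1, -3.0]
finger_gap: 0.151
```

Emit:
{"name": "apply_moves", "arguments": {"steps": [[0, 0, 0.2, 0], [0, 0, 0.1, 0], [0, 0, 0.1, 0], [0, 0, 0, 0]]}}

```text
t: 12.08
tcp_pos: [0.5811, -0.0744, 0.1116]
tool_rot: [179.1, 0.2, 90.2]
contact_force: [-0.2, 0.2, -3.1]
finger_gap: 0.156
```

Emit:
{"name": "apply_moves", "arguments": {"steps": [[0, 0, 0.15, 0], [0, 0, 0.1, 0], [0, 0, 0, 0]]}}

```text
t: 12.45
tcp_pos: [0.5813, -0.0743, 0.1115]
tool_rot: [179.0, 0.3, 90.1]
contact_force: [-0.5, -0.2, -1.9]
finger_gap: 0.155
```

Emit:
{"name": "apply_moves", "arguments": {"steps": [[0, 0, 0.15, 0], [0, 0, 0, 0]]}}

```text
t: 12.7
tcp_pos: [0.5815, -0.0743, 0.1114]
tool_rot: [179.0, 0.3, 90.1]
contact_force: [-0.4, 0.9, -2.9]
finger_gap: 0.157
```

Emit:
{"name": "apply_moves", "arguments": {"steps": [[0, 0, 0, 0], [0, 0, 0, 0], [0, 0, 0, 0], [0, 0, 0, 0]], "grip": -0.3}}

```text
t: 13.2
tcp_pos: [0.5826, -0.0739, 0.1111]
tool_rot: [178.9, 0.2, 90.1]
contact_force: [-0.1, 0.0, -0.3]
finger_gap: 0.579
```

```bash
python3 - <<'E'
from plan import *
s=state();print(s['tool_rot'],s['tcp_pos'],s['finger_gap'],s['contact_force'])
x,y,z=s['tcp_pos'];w=s['tool_rot'][2]
plan([(x,y,.19,w,4),(x,y,.26,w,3)])
E
```

```text
[178.89332275   0.2487105   90.14406716] [ 0.58256082 -0.07385295  0.11112083] 0.5793576182663697 [-0.13566202  0.01134876 -0.29814515]
7 [[-0.01, 0.04, -1.97, -0.0],[-0.01, 0.04, -1.97, -0.0],[-0.01, 0.04, -1.97, -0.0],[-0.0, 0.03, -1.98, -0.0],[-0.01, 0.05, -2.33, -0.0],[-0.01, 0.04, -2.33, -0.0],[-0.01, 0.05, -2.33, -0.0]] [ 0.5826 -0.0738  0.26  ] 90.1
```

Emit:
{"name": "apply_moves", "arguments": {"steps": [[0, 0.04, -1.5, 0], [0, 0.04, -2, 0], [0, 0.04, -2.5, 0], [0, 0.04, -2.5, 0], [0, 0, -2.0, 0], [0, 0, -2.0, 0], [-2.0, -1.0, -1, 0.03], [-3.0, -1.8, 0, 0.04], [-3.4, -2.0, 0, 0.04], [-3.4, -2.0, 0, 0.04], [-3.0, -2.0, 0, 0.04], [-2.0, -1.5, 0, 0.03], [0, 0, 0, 0]]}}

```text
t: 14.82
tcp_pos: [0.4625, -0.2328, 0.2621]
tool_rot: [178.2, -0.1, 77.3]
contact_force: [0.1, 0.1, -0.1]
finger_gap: 0.652
```

```bash
python3 - <<'E'
from plan import *
s=state();print(s['tool_rot'],s['tcp_pos'],s['joint_positions'])
p,d,P,c,M=shot('wrist','w3')
hsv=cv2.cvtColor(p,cv2.COLOR_BGR2HSV).astype(int)
b=(abs(hsv[...,0]-65)<20)&(hsv[...,1]>120)&(P[...,2]>.138)&(P[...,2]<.15)
Q=P[b]; print(len(Q),cv2.minAreaRect(Q[:,:2].astype(np.float32)*1000),np.median(Q[:,2]))
pt,dt,Pt,ct,Mt=shot('top','t3')
m=(abs(Pt[...,2]-.066)<.004)&(Pt[...,0]<.66)&(Pt[...,0]>.5)&(Pt[...,1]<.02)&(Pt[...,1]>-.18)
print('tray',m.sum(),cv2.minAreaRect(Pt[m][:,:2].astype(np.float32)*1000))
a=pt[120:290,190:400]; cv2.imwrite('pics/t3z.png',cv2.resize(a,None,fx=3,fy=3))
plan([(.4700,-.252,.2,76.8,4)])
E
```

```text
[ 1.78230513e+02 -9.56638554e-02  7.73254900e+01] [ 0.46250311 -0.23281841  0.26208157] [ 54.03199943  37.92627568 -53.84637601 107.48700718  38.65409746
  52.77110559  59.3554932 ]
1745 ((470.55694580078125, -255.0555419921875), (15.333675384521484, 86.06211853027344), 76.66069793701172) 0.14486563135404779
tray 314 ((580.19677734375, -73.62097930908203), (140.46910095214844, 90.57496643066406), 89.60123443603516)
4 [[-0.5, 0.19, 1.57, 0.003],[-0.49, 0.2, 1.56, 0.003],[-0.5, 0.2, 1.57, 0.003],[-0.49, 0.2, 1.56, 0.004]] [ 0.47  -0.252  0.2  ] 76.8
```

View pics/w3.png

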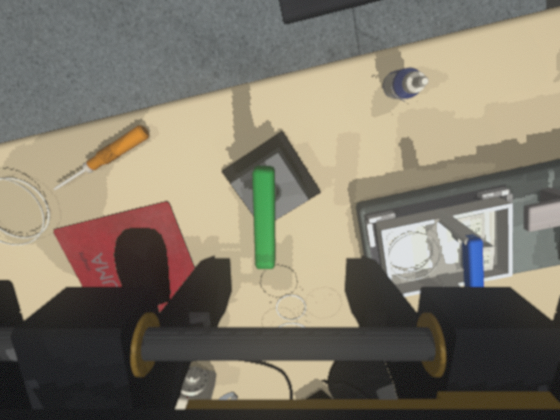

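View pics/t3z.png

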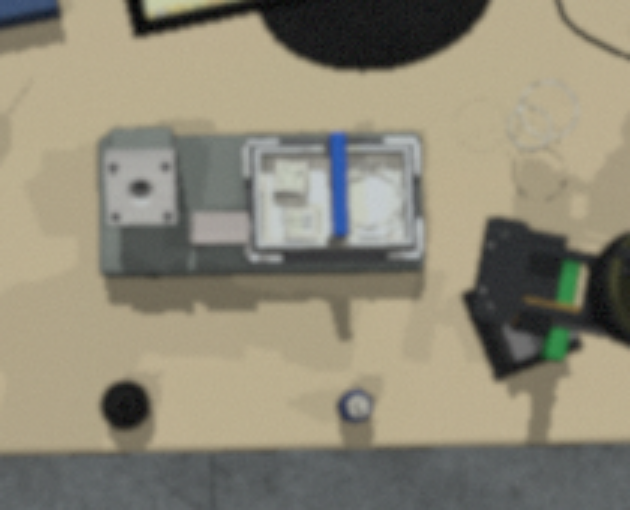

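Emit:
{"name": "apply_moves", "arguments": {"steps": [[-0.55, 0.2, 1.5, 0.003], [-0.55, 0.2, 1.5, 0.003], [-0.5, 0.2, 1.6, 0.003], [-0.5, 0.2, 1.0, 0.003], [0, 0, 0, 0], [0, 0, 0, 0]]}}

```text
t: 15.68
tcp_pos: [0.4724, -0.2515, 0.2018]
tool_rot: [178.1, -0.4, 77.1]
contact_force: [0.3, -0.9, 0.1]
finger_gap: 0.649
```

```bash
python3 - <<'E'
from plan import *
s=state();print(s['tool_rot'],s['tcp_pos'])
plan([(.4705,-.2535,.127,76.8,5)])
E
```

```text
[178.12545722  -0.39046167  77.12832071] [ 0.47239066 -0.25148353  0.20180976]
5 [[-0.06, -0.08, 1.49, 0.001],[-0.06, -0.08, 1.5, 0.001],[-0.06, -0.07, 1.49, 0.001],[-0.06, -0.08, 1.5, 0.001],[-0.05, -0.07, 1.49, 0.002]] [ 0.4705 -0.2535  0.127 ] 76.8
```

Emit:
{"name": "apply_moves", "arguments": {"steps": [[-0.08, -0.08, 1.4, 0.002], [-0.08, -0.08, 1.4, 0.002], [-0.06, -0.08, 1.4, 0.002], [-0.06, -0.08, 1.4, 0], [0, -0.08, 1.3, 0], [0, 0, 0, 0], [0, 0, 0, 0]]}}

```text
t: 16.55
tcp_pos: [0.4701, -0.2531, 0.1279]
tool_rot: [178.1, -0.4, 76.8]
contact_force: [-0.1, 0.2, 0.5]
finger_gap: 0.651
```

Emit:
{"name": "apply_moves", "arguments": {"steps": [[0, 0, 0, 0], [0, 0, 0, 0], [0, 0, 0, 0], [0, 0, 0, 0], [0, 0, 0, 0], [0, 0, 0, 0]], "grip": 1, "grip_force": 15}}

```text
t: 17.3
tcp_pos: [0.4708, -0.2536, 0.1292]
tool_rot: [178.0, -0.4, 76.8]
contact_force: [0.0, -0.6, -0.5]
finger_gap: 0.203
```

Emit:
{"name": "apply_moves", "arguments": {"steps": [[0, 0, -0.8, 0], [0, 0, -1.0, 0], [0, 0, -0.7, 0], [0, 0, 0, 0], [0, 0, 0, 0]]}}

```text
t: 17.92
tcp_pos: [0.4694, -0.2535, 0.156]
tool_rot: [178.0, -0.4, 76.8]
contact_force: [-0.6, -0.6, -2.2]
finger_gap: 0.201
```

```bash
python3 - <<'E'
from plan import *
s=state();print(s['tool_rot'],s['tcp_pos'],s['finger_gap'],s['contact_force'])
p,d,P,c,M=shot('scene','s4')
cv2.imwrite('pics/s4z.png',cv2.resize(p[130:270,290:470],None,fx=4,fy=4,interpolation=cv2.INTER_CUBIC))
E
```

```text
[178.01530662  -0.36897456  76.76361461] [ 0.46941329 -0.25354048  0.15595949] 0.2006166279493759 [-0.64664088 -0.61427164 -2.23077942]
```

View pics/s4z.png

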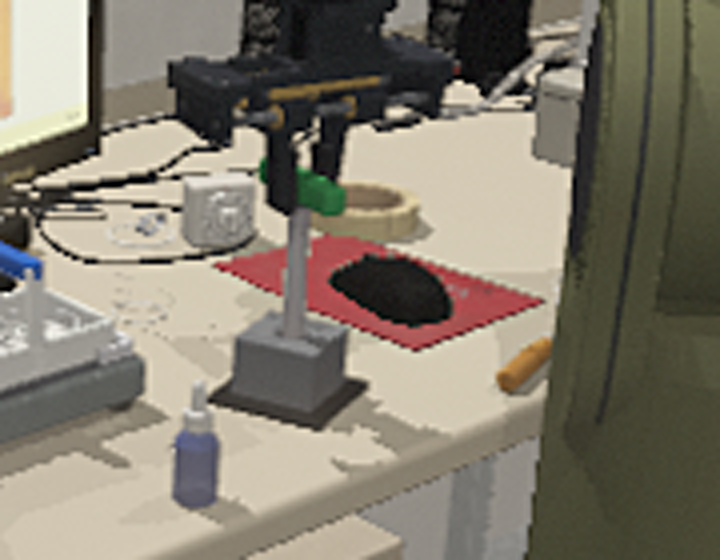

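Emit:
{"name": "apply_moves", "arguments": {"steps": [[0, 0, -0.4, 0], [0, -0.7, 0, 0], [0, -0.8, 0.03, 0], [0, -0.8, 0.1, 0], [0, -0.8, 0.15, 0], [0, 0, 0, 0]]}}

```text
t: 18.73
tcp_pos: [0.4378, -0.2461, 0.1562]
tool_rot: [177.9, -0.4, 76.8]
contact_force: [0.2, -0.5, -1.4]
finger_gap: 0.2
```

```bash
python3 - <<'E'
from plan import *
s=state();print(s['tool_rot'],s['tcp_pos'],s['finger_gap'],s['contact_force'])
p,d,P,c,M=shot('scene','s5')
cv2.imwrite('pics/s5z.png',cv2.resize(p[130:270,290:470],None,fx=4,fy=4,interpolation=cv2.INTER_CUBIC))
E
```

```text
[177.90965638  -0.36814567  76.78585806] [ 0.43777731 -0.24614275  0.15620119] 0.1998160662025231 [ 0.2498937  -0.45275378 -1.39816464]
```

View pics/s5z.png

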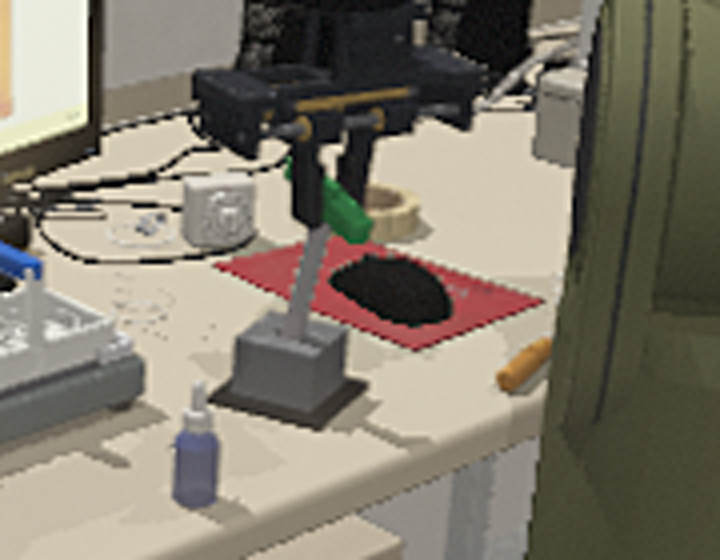

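Emit:
{"name": "apply_moves", "arguments": {"steps": [[0, -0.8, 0.22, 0], [0, -0.75, 0.27, 0], [0, -0.7, 0.32, 0], [0, -0.4, 0.2, 0], [0, 0, 0, 0], [0, 0, 0, 0]]}}

```text
t: 19.52
tcp_pos: [0.4116, -0.2397, 0.1445]
tool_rot: [177.8, -0.4, 76.8]
contact_force: [-0.2, -1.6, -0.6]
finger_gap: 0.201
```

```bash
cat > keyang.py <<'E'
from h import *
def keyfit(cam,name,zlo=.0):
    s=state(); p,d,P,c,M=shot(cam,name)
    T=tool(); g=T[:3,3]-.008*T[:3,2]
    hsv=cv2.cvtColor(p,cv2.COLOR_BGR2HSV).astype(int)
    b=(abs(hsv[...,0]-65)<20)&(hsv[...,1]>100)&(np.linalg.norm(P-g,axis=-1)<.065)
    Q=P[b]
    mu=Q.mean(0); U,S,V=np.linalg.svd(Q-mu,full_matrices=False); ax=V[0]*np.sign(V[0]@[1,0,0])
    print(cam,'bar pts',len(Q),'dir',np.round(ax,3),'elev',round(np.degrees(np.arcsin(ax[2])),1),'az',round(np.degrees(np.arctan2(ax[1],ax[0])),1),'mean',np.round(mu,4),'S',np.round(S,3))
    for r in spotter.cut_out(cam,'hex_key')[:1]:
        m=r['mask']&~b&(np.linalg.norm(P-g,axis=-1)<.14)&(hsv[...,1]<100)&(P[...,2]>zlo)
        # shaft points: below bar
        Q2=P[m]; 
        if len(Q2)<10: print('few',len(Q2)); continue
        for _ in range(4):
            mu2=np.median(Q2,0); U,S2,V2=np.linalg.svd(Q2-Q2.mean(0),full_matrices=False); a2=V2[0]*np.sign(V2[0][2])
            e=np.linalg.norm(np.cross(Q2-Q2.mean(0),a2),axis=1); Q2=Q2[e<.01]
        print(' shaft',r['conf'],len(Q2),np.round(a2,3),'lean',round(np.degrees(np.arccos(a2[2])),1),'az',round(np.degrees(np.arctan2(a2[1],a2[0])),1),np.round(Q2.mean(0),4), np.round(S2,3))
    print(np.round(s['tool_rot'],2),np.round(s['tcp_pos'],4),s['contact_force'])
    return p,P,b
E
python3 - <<'E'
from keyang import *
p,P,b=keyfit('scene','s6')
cv2.imwrite('pics/s6z.png',cv2.resize(p[130:270,290:470],None,fx=4,fy=4,interpolation=cv2.INTER_CUBIC))
keyfit('wrist','w6')
E
```

```text
scene bar pts 152 dir [ 0.713 -0.183  0.677] elev 42.6 az -14.4 mean [ 0.3901 -0.2305  0.1469] S [0.206 0.073 0.063]
 shaft 0.73 119 [-0.508  0.116  0.854] lean 31.4 az 167.1 [ 0.4446 -0.2434  0.0896] [0.278 0.046 0.026]
[177.85  -0.39  76.77] [ 0.4116 -0.2397  0.1445] [-0.17676935 -1.5823882  -0.60460932]
wrist bar pts 6432 dir [ 0.834 -0.194  0.517] elev 31.1 az -13.1 mean [ 0.4049 -0.2387  0.1586] S [1.912 0.383 0.108]
 shaft 0.75 459 [ 0.812 -0.293  0.504] lean 59.7 az -19.9 [ 0.3899 -0.2389  0.1478] [0.663 0.116 0.026]
[177.84  -0.39  76.77] [ 0.4117 -0.2398  0.1445] [ 0.19723068 -0.6490726  -0.49252764]
```

View pics/s6z.png

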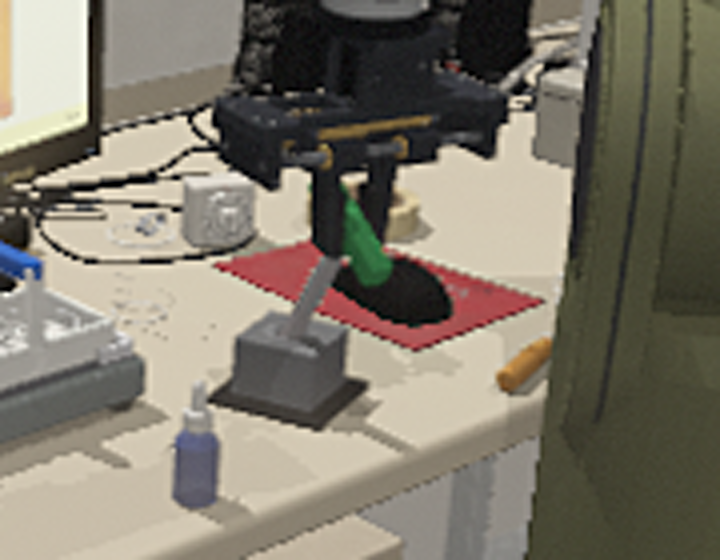

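View pics/w6.png

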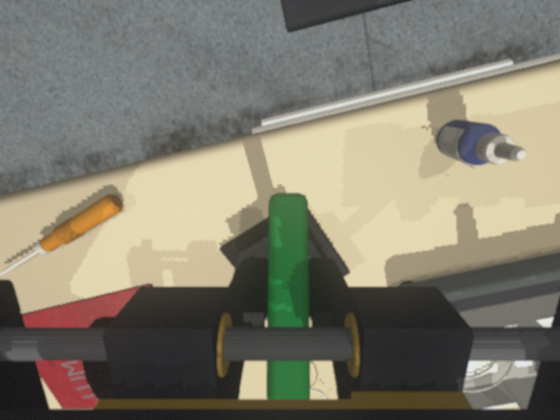

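```bash
python3 - <<'E'
from plan import *
plan([(.4116,-.24,.25,76.8,5),(.42,-.18,.27,80,2),(.47,.0,.27,87,5),(.495,.0955,.265,90,4)])
E
```

```text
16 [[0.01, 0.08, -2.11, -0.0],[0.01, 0.08, -2.11, -0.0],[0.01, 0.08, -2.11, -0.0],[0.01, 0.08, -2.1, -0.0],[0.01, 0.08, -2.11, -0.001],[3.02, -0.24, -0.99, -0.028],[3.03, -0.15, -0.99, -0.027],[3.72, 0.36, 0.03, -0.025],[3.71, 0.45, 0.03, -0.024],[3.7, 0.54, 0.03, -0.025],[3.68, 0.63, 0.03, -0.024],[3.66, 0.71, 0.04, -0.025],[2.42, 0.5, 0.14, -0.013],[2.41, 0.53, 0.14, -0.013],[2.4, 0.55, 0.15, -0.013],[2.4, 0.59, 0.14, -0.013]] [0.495  0.0955 0.265 ] 90.0
```

Emit:
{"name": "apply_moves", "arguments": {"steps": [[0, 0.08, -1.2, 0], [0, 0.08, -2.1, 0], [0, 0.08, -2.1, 0], [0, 0.08, -2.1, 0], [0, 0.08, -2.1, 0], [2.0, -0.24, -1, -0.028], [3.0, -0.15, -1, -0.027], [3.7, 0.36, 0, -0.025], [3.7, 0.45, 0, -0.025], [3.7, 0.54, 0, -0.025], [3.7, 0.63, 0, -0.025], [3.7, 0.71, 0, -0.025], [3.0, 0.5, 0.1, -0.013], [2.4, 0.5, 0.1, -0.013], [2.0, 0.5, 0.1, -0.013], [1.0, 0.4, 0.1, -0.013], [0, 0, 0, 0]]}}

```text
t: 21.85
tcp_pos: [0.4741, 0.0979, 0.2568]
tool_rot: [179.2, -0.3, 91.9]
contact_force: [0.6, 0.5, -2.6]
finger_gap: 0.205
```

```bash
python3 - <<'E'
from keyang import *
p,P,b=keyfit('scene','s7',.12)
cv2.imwrite('pics/s7z.png',cv2.resize(p[100:280,170:350],None,fx=3.3,fy=3.3,interpolation=cv2.INTER_CUBIC))
keyfit('wrist','w7')
p,P,b=keyfit('top','t7')
cv2.imwrite('pics/t7z.png',cv2.resize(p[120:260,190:330],None,fx=4,fy=4,interpolation=cv2.INTER_CUBIC))
print(state()['joint_positions'])
E
```

```text
scene bar pts 38 dir [0.708 0.343 0.617] elev 38.1 az 25.8 mean [0.4669 0.1022 0.2754] S [0.077 0.049 0.021]
 shaft 0.59 190 [-0.644 -0.007  0.765] lean 40.1 az -179.4 [0.4928 0.103  0.2119] [0.591 0.064 0.047]
[179.17  -0.29  91.94] [0.4741 0.0979 0.2568] [ 0.58447562  0.50634452 -2.60063699]
wrist bar pts 6535 dir [0.871 0.031 0.491] elev 29.4 az 2.0 mean [0.467  0.0958 0.2707] S [1.952 0.387 0.173]
 shaft 0.72 428 [ 0.873 -0.096  0.478] lean 61.4 az -6.3 [0.456  0.0928 0.262 ] [0.635 0.13  0.027]
[179.18  -0.23  91.81] [0.4741 0.0965 0.2567] [ 0.43897983  0.131464   -2.62877292]keyang.py:8: RuntimeWarning: Mean of empty slice.
  mu=Q.mean(0); U,S,V=np.linalg.svd(Q-mu,full_matrices=False); ax=V[0]*np.sign(V[0]@[1,0,0])
  ret = um.true_divide(
Traceback (most recent call last):
  File "keyang.py", line 8, in keyfit
    mu=Q.mean(0); U,S,V=np.linalg.svd(Q-mu,full_matrices=False); ax=V[0]*np.sign(V[0]@[1,0,0])
                                                                    ~^^^
IndexError: index 0 is out of bounds for axis 0 with size 0
```

View pics/s7z.png

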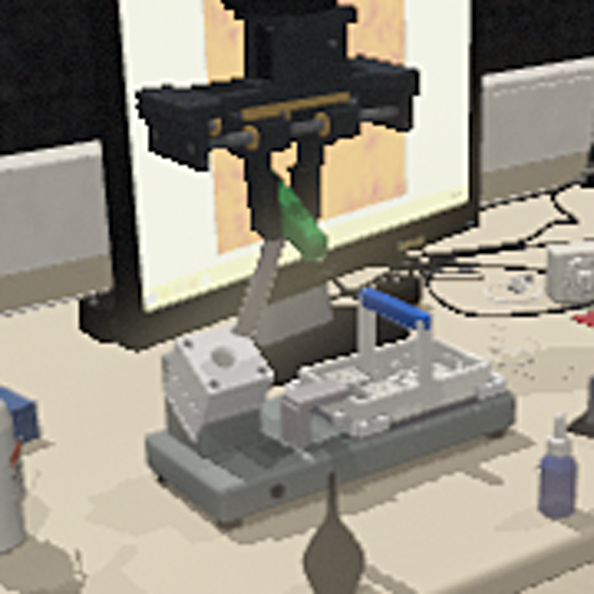

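View pics/w7.png

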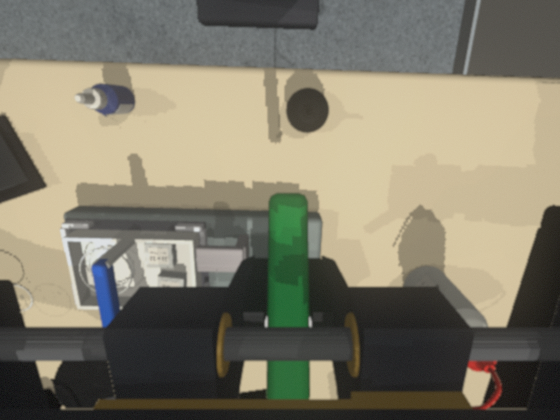

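```bash
cat > ov.py <<'E'
from h import *
def frame(lean,az):
    l,a=np.radians(lean),np.radians(az)
    u=np.array([np.cos(l)*np.cos(a),np.cos(l)*np.sin(a),np.sin(l)]); v=np.array([-np.sin(a),np.cos(a),0]); return u,v,np.cross(u,v)
def draw(p,c,M,tip,u,v,b,box,f,name,mouth=(.581,.0955,.118)):
    y0,y1,x0,x1=box
    im=cv2.resize(p[y0:y1,x0:x1],None,fx=f,fy=f,interpolation=cv2.INTER_CUBIC)
    def pl(X,col):
        q=(proj(X,c,M)-[x0,y0]+.5)*f-.5; cv2.polylines(im,[np.round(q*8).astype(np.int32)],False,col,1,cv2.LINE_AA,3)
    r=14/np.sqrt(3)
    if tip is not None:
        hexa=[u*r*np.cos(t)+v*r*np.sin(t) for t in np.radians(np.arange(0,361,60))]
        pl(np.array([tip+h for h in hexa]),(0,0,255))
        for h in hexa[:6]: pl(np.array([tip+h,tip+h+b*.115]),(0,0,255))
        C=tip+b*.125
        for s in(-1,1):
            pl(np.array([C+u*i*.045+v*j*.009+b*s*.01 for i,j in((-1,-1),(1,-1),(1,1),(-1,1),(-1,-1))]),(255,0,255))
    m=np.array(mouth);e=np.array([.866,0,.5]);y=np.array([0,1,0]);n=np.array([-.5,0,.866])
    for rr,zz in((.0118,0),(.0088,-.003)):
        pl(np.array([m+n*zz+rr*(e*np.cos(t)+y*np.sin(t)) for t in np.linspace(0,6.3,40)]),(255,0,0))
    pl(np.array([m+.029*(e*i+y*j) for i,j in((-1,-1),(1,-1),(1,1),(-1,1),(-1,-1))]),(0,160,0))
    cv2.imwrite(f'pics/{name}.png',im)
E
python3 - <<'E'
from ov import *
T=tool(); g=T[:3,3]-.008*T[:3,2]; u,v,b=frame(29.6,1.9)
p,d,P,c,M=shot('wrist')
hsv=cv2.cvtColor(p,cv2.COLOR_BGR2HSV).astype(int)
m=(abs(hsv[...,0]-65)<20)&(hsv[...,1]>100)&(np.linalg.norm(P-g,axis=-1)<.065)
Q=P[m]-g; print('along u',np.percentile(Q@u,[.5,2,50,98]),'v',np.percentile(Q@v,[1,50,99]),'b',np.percentile(Q@b,[5,25,50,75,95]))
tip=g-.125*b; print(g,tip,b)
p,d,P,c,M=shot('scene'); draw(p,c,M,tip,u,v,b,(140,260,200,320),6,'s8')
p,d,P,c,M=shot('top'); draw(p,c,M,tip,u,v,b,(140,260,190,310),6,'t8')
E
```

```text
along u [-0.04325761 -0.04159638 -0.00508189  0.0384555 ] v [-0.00883719 -0.0004747   0.00787843] b [0.00697898 0.00806178 0.00863917 0.0091319  0.0098119 ]
[0.47447794 0.09587829 0.2649318 ] [0.53618673 0.09792538 0.15624493] [-0.49367031 -0.01637673  0.86949493]
```

View pics/s8.png

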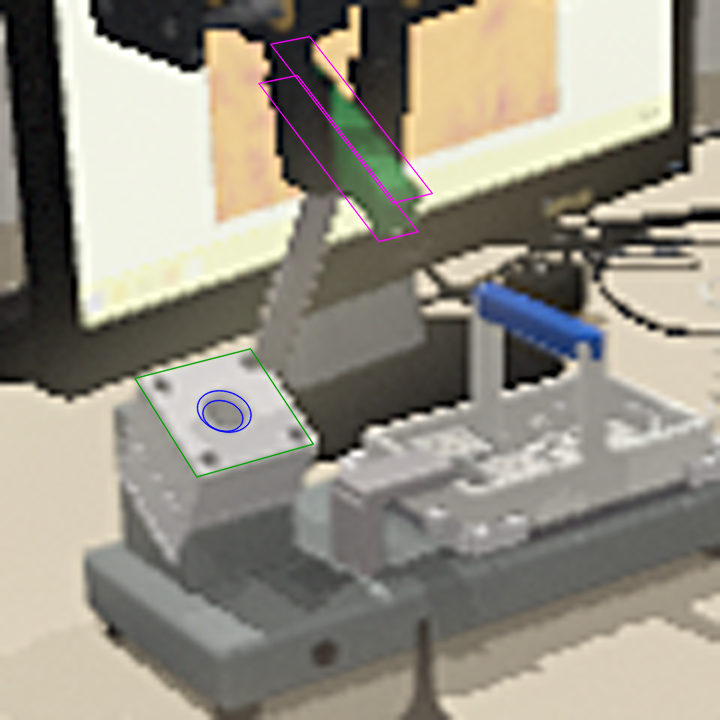

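View pics/t8.png

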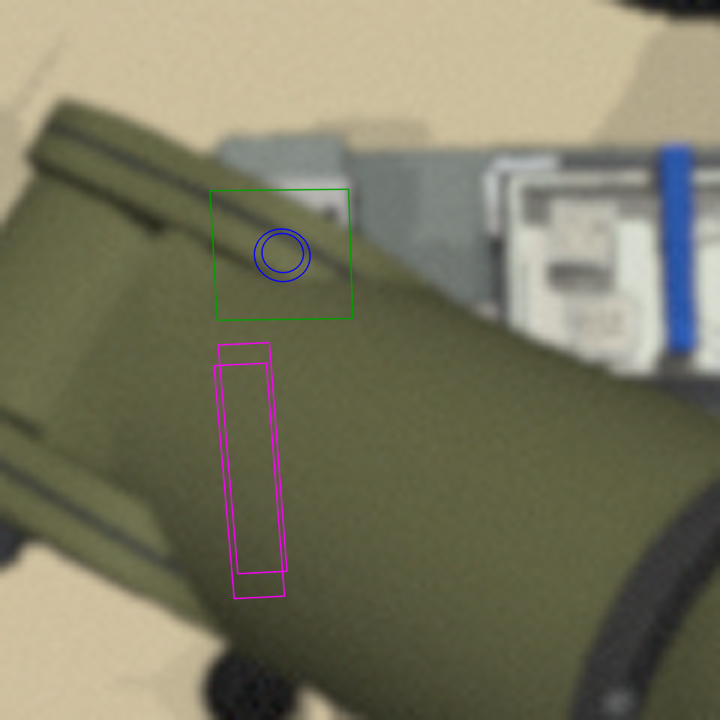

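```bash
sed -i 's#r=14/np.sqrt(3)#r=.014/np.sqrt(3)#' ov.py; python3 - <<'E'
from ov import *
T=tool(); g=T[:3,3]-.008*T[:3,2]; u,v,b=frame(29.6,1.9)
tip=g-.125*b
p,d,P,c,M=shot('scene'); draw(p,c,M,tip,u,v,b,(140,240,210,310),7,'s9')
E
```

```text
(no output)
```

View pics/s9.png

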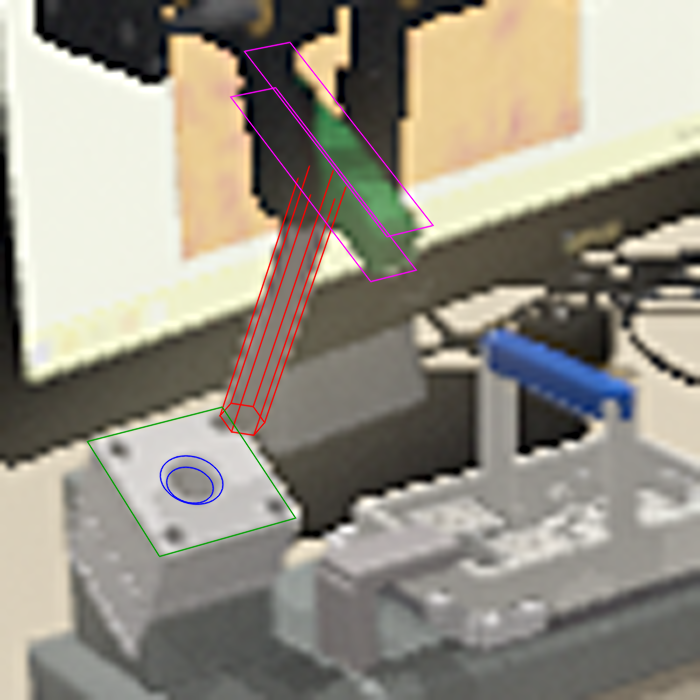

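```bash
cat > meas.py <<'E'
from ov import *
def meas(lean,az,cam='scene',lo=.02,hi=.085):
    T=tool(); g=T[:3,3]-.008*T[:3,2]; u,v,b=frame(lean,az); tip=g-.125*b
    p,d,P,c,M=shot(cam); D=P-tip; s=D@b
    rad=np.linalg.norm(D-s[...,None]*b,axis=-1)
    m=(s>lo)&(s<hi)&(rad<.016); E=D[m]
    cd=M[:3,3]-tip; cd-=cd@b*b; cd/=np.linalg.norm(cd) # toward camera
    sd=np.cross(b,cd)
    print('n',m.sum(),'toward cam med',np.median(E@cd),'(exp ~.006-.007)  side mean',(E@sd).mean(),'pct',np.percentile(E@sd,[5,95]),'side dir',np.round(sd,2),'camdir',np.round(cd,2))
    for a,bb in((lo,(lo+hi)/2),((lo+hi)/2,hi)):
        k=m&(s>a)&(s<bb); print('   seg',a,bb,np.median(D[k]@cd),np.percentile(D[k]@sd,[5,95]).mean(), k.sum())
    # mask based
    for r in spotter.cut_out(cam,'hex_key')[:1]:
        mk=r['mask']; tops=[]
        for t in np.linspace(lo,hi,8):
            q=proj(tip+b*t,c,M)[0]; row=int(round(q[1])); qq=proj(tip+b*(t+.01),c,M)[0]; 
            qx=q[0]+(row-q[1])*(qq[0]-q[0])/(qq[1]-q[1])
            cols=np.where(mk[row,int(qx)-15:int(qx)+16])[0]+int(qx)-15
            tops.append((row,round(qx,1),round(cols.mean(),1) if len(cols) else None,len(cols)))
        print(r['conf'],tops)
    return g,tip
E
python3 - <<'E'
from meas import *
meas(29.6,1.9)
E
```

```text
n 126 toward cam med 0.006350308203728261 (exp ~.006-.007)  side mean 0.0005599471587534861 pct [-0.00650105  0.00759123] side dir [-0.58 -0.74 -0.34] camdir [-0.65  0.67 -0.36]
   seg 0.02 0.052500000000000005 0.006583726018501924 0.0006494534119077851 60
   seg 0.052500000000000005 0.085 0.006117026078728832 0.000545092261091046 66
0.75 [(194, np.float64(245.9), np.float64(246.0), 7), (191, np.float64(246.9), np.float64(247.0), 7), (189, np.float64(247.6), np.float64(248.0), 7), (186, np.float64(248.6), np.float64(249.0), 7), (183, np.float64(249.6), np.float64(250.0), 7), (180, np.float64(250.6), np.float64(250.5), 8), (178, np.float64(251.3), np.float64(255.8), 12), (175, np.float64(252.3), np.float64(258.0), 16)]
```

```bash
python3 - <<'E'
from ov import *
p,d,P,c,M=shot('scene')
n=np.array([-.5,0,.8660]);e=np.array([.866,0,.5]);y=np.array([0,1.,0]); m0=np.array([.581,.0955,.118])
D=P-m0; h=D@n; a=D@e; w=D@y
k=(abs(h)<.006)&(abs(a)<.035)&(abs(w)<.035)
print('face h',k.sum(),np.median(h[k]))
def hit(u_,v_):
    r=M[:3,:3]@np.array([(u_-c['cx'])/c['fx'],(v_-c['cy'])/c['fy'],1]); t=((m0-M[:3,3])@n)/(r@n); return M[:3,3]+t*r
g=cv2.cvtColor(p,cv2.COLOR_BGR2GRAY).astype(float)
H=np.array([[hit(x,yy) for x in range(560)] for yy in range(195,230)]); A=(H-m0)@e; W=(H-m0)@y
gg=g[195:230]
# rectified face image
N=120; ee=np.linspace(-.036,.036,N); E_,Y_=np.meshgrid(ee,ee,indexing='ij')
X=m0+E_[...,None]*e+Y_[...,None]*y; q=proj(X.reshape(-1,3),c,M).astype(np.float32).reshape(N,N,2)
im=cv2.remap(p,q[...,0],q[...,1],cv2.INTER_CUBIC); cv2.imwrite('pics/face_s.png',cv2.resize(im[::-1,::-1],(600,600)))
pt=np.load('top0.npz')['p']; ct=eyes.camera_params('top'); Mt=np.linalg.inv(ct['view'])
q=proj(X.reshape(-1,3),ct,Mt).astype(np.float32).reshape(N,N,2)
im=cv2.remap(pt,q[...,0],q[...,1],cv2.INTER_CUBIC); cv2.imwrite('pics/face_t.png',cv2.resize(im[::-1,::-1],(600,600)))
i=np.hstack([cv2.resize(cv2.imread(f'pics/face_{k}.png'),(390,390)) for k in 'st']); 
for o in(0,390):
    cv2.circle(i,(o+195,195),int(.0088/.072*390),(0,0,255),1); cv2.rectangle(i,(o+195-157,195-157),(o+195+157,195+157),(0,255,0),1)
    for sx in(-1,1):
        for sy in (-1,1): pass
cv2.imwrite('pics/face.png',i)
E
```

```text
face h 394 0.002871615598302753
```

View pics/face.png

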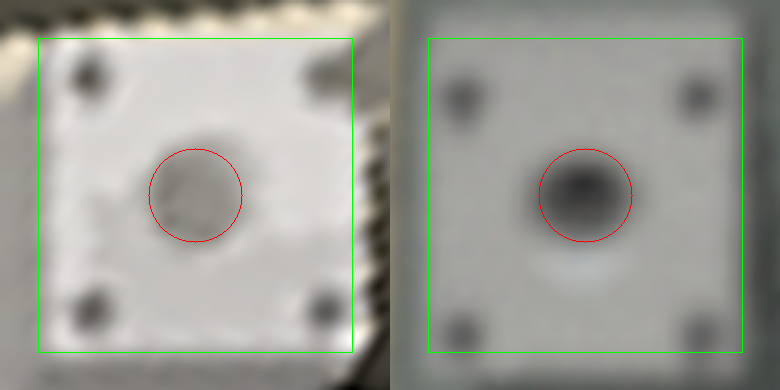

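```bash
python3 - <<'E'
from ov import *
from scipy.optimize import least_squares
n=np.array([-.5,0,.8660]);e=np.array([.866,0,.5]);y=np.array([0,1.,0]); m0=np.array([.581,.0955,.118]); k=.072/390
cs=eyes.camera_params('scene');Ms=np.linalg.inv(cs['view']);ct=eyes.camera_params('top');Mt=np.linalg.inv(ct['view'])
# refine dark blob centroids in rectified images
X=[];
def blobs(path,guess):
    g=255-cv2.cvtColor(cv2.resize(cv2.imread(path),(390,390)),cv2.COLOR_BGR2GRAY).astype(float); out=[]
    for x,yy in guess:
        s=g[yy-22:yy+23,x-22:x+23]; w=np.clip(s-np.percentile(s,70),0,None); V,U=np.mgrid[yy-22:yy+23,x-22:x+23]; out.append(((w*U).sum()/w.sum(),(w*V).sum()/w.sum()))
    return out
bs=blobs('pics/face_s.png',[(90,77),(92,311),(325,311)]); bt=blobs('pics/face_t.png',[(73,97),(73,333),(310,333),(308,97)])
print(bs,bt)
f=lambda q:m0+(195-q[1])*k*e+(195-q[0])*k*y
for i in range(3):
    A=[];B=[]
    Ps=f(bs[i]);Pt=f(bt[i]); 
    for Pp,M in((Ps,Ms),(Pt,Mt)):
        o=M[:3,3];dd=(Pp-o)/np.linalg.norm(Pp-o);Q=np.eye(3)-np.outer(dd,dd);A.append(Q);B.append(Q@o)
    Z=np.linalg.lstsq(np.vstack(A),np.hstack(B),rcond=None)[0]; X.append(Z)
    print(Z,'rel e,y,n mm',np.round(1000*np.array([(Z-m0)@e,(Z-m0)@y,(Z-m0)@n]),1),'res',np.linalg.norm(A[0]@Z-B[0])*1000)
C=(X[0]+X[2])/2; print('centre',C,'edges',np.linalg.norm(X[0]-X[1]),np.linalg.norm(X[1]-X[2]))
E
```

```text
[(np.float64(87.80456852791878), np.float64(77.52684202430396)), (np.float64(91.37892506260836), np.float64(310.84694663841265)), (np.float64(325.53327645051195), np.float64(310.95836177474405))] [(np.float64(72.20960784313725), np.float64(98.68627450980392)), (np.float64(72.09950702939565), np.float64(336.31257987949607)), (np.float64(311.1958866315525), np.float64(338.37396538750943)), (np.float64(309.40653266331657), np.float64(96.41155778894472))]
[0.59550096 0.11767175 0.13079091] rel e,y,n mm [19.  22.2  3.8] res 0.13552068424728975
[0.55748577 0.11756149 0.10980363] rel e,y,n mm [-24.5  22.1   4.7] res 0.19359792508452417
[0.55743378 0.07404117 0.10961086] rel e,y,n mm [-24.6 -21.5   4.5] res 0.2904351652181052
centre [0.57646737 0.09585646 0.12020089] edges 0.0434238767056414 0.043520780229363676
```

```bash
python3 - <<'E'
from plan import *
plan([(.5099,.0963,.2291,90.0,6)])
E
```

```text
6 [[-0.03, 0.58, 0.48, 0.005],[-0.03, 0.58, 0.47, 0.005],[-0.02, 0.58, 0.48, 0.005],[-0.02, 0.57, 0.47, 0.005],[-0.02, 0.58, 0.48, 0.006],[-0.01, 0.57, 0.47, 0.005]] [0.5099 0.0963 0.2291] 90.0
```

Emit:
{"name": "apply_moves", "arguments": {"steps": [[0, 0.58, 0.47, 0.006], [0, 0.58, 0.47, 0.006], [0, 0.58, 0.47, 0.006], [0, 0.57, 0.47, 0.006], [0, 0.57, 0.47, 0.006], [0, 0.5, 0.4, 0], [0, 0, 0, 0], [0, 0, 0, 0]]}}

```text
t: 23.45
tcp_pos: [0.5118, 0.0974, 0.2275]
tool_rot: [179.2, -0.3, 89.9]
contact_force: [-0.9, -0.3, -1.4]
finger_gap: 0.203
```

```bash
python3 - <<'E'
from meas import *
from plan import plan
from keyang import keyfit
keyfit('wrist','w10')
s=state(); az=s['tool_rot'][2]-90
g,tip=meas(29.6,az)
print(g,tip)
u,v,b=frame(29.6,az)
p,d,P,c,M=shot('scene'); draw(p,c,M,tip,u,v,b,(140,240,210,310),7,'s10',mouth=(.5775,.0959,.118))
E
```

```text
wrist bar pts 6611 dir [ 0.871 -0.     0.491] elev 29.4 az -0.0 mean [0.5043 0.0969 0.2412] S [1.981 0.392 0.122]
 shaft 0.93 344 [ 0.86  -0.16   0.485] lean 61.0 az -10.5 [0.4995 0.0954 0.2359] [0.589 0.102 0.025]
[179.16  -0.31  89.9 ] [0.5118 0.0974 0.2275] [-0.9162384  -0.28838091 -1.39708682]
n 118 toward cam med 0.006307703850295908 (exp ~.006-.007)  side mean 0.0005445255834534075 pct [-0.00646274  0.00746366] side dir [-0.57 -0.76 -0.32] camdir [-0.66  0.65 -0.37]
   seg 0.02 0.052500000000000005 0.006372393643692598 0.0004300257684526055 58
   seg 0.052500000000000005 0.085 0.006078714310320565 0.0006063607216786017 60
0.9 [(201, np.float64(239.1), np.float64(239.5), 6), (198, np.float64(240.0), np.float64(240.0), 7), (196, np.float64(240.6), np.float64(240.5), 6), (193, np.float64(241.5), np.float64(241.5), 6), (191, np.float64(242.1), np.float64(242.5), 6), (188, np.float64(243.1), np.float64(243.5), 6), (185, np.float64(244.0), np.float64(250.0), 12), (183, np.float64(244.6), np.float64(250.6), 15)]
[0.51161895 0.09735651 0.23565698] [0.57336159 0.09725217 0.12697012]
```

View pics/s10.png

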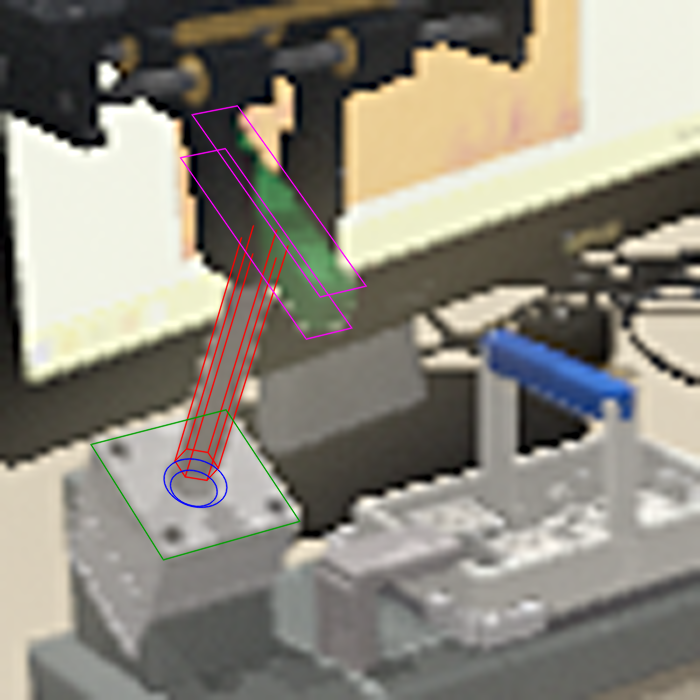

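Emit:
{"name": "apply_moves", "arguments": {"steps": [[-0.1, 0.2, 0.35, 0], [0, 0.3, 0.5, 0], [0, 0.2, 0.35, 0], [0, 0, 0, 0]]}}

```text
t: 24.2
tcp_pos: [0.5195, 0.0958, 0.2148]
tool_rot: [179.1, -0.3, 89.9]
contact_force: [0.2, 0.3, -1.4]
finger_gap: 0.199
```

```bash
cat > chk.py <<'E'
from meas import *
import sys
def chk(name,box=(140,240,200,300)):
    s=state(); T=tool(); g=T[:3,3]-.008*T[:3,2]; az=s['tool_rot'][2]-90; u,v,b=frame(30,az)
    m=np.array([.5775,.0959,.118]);B=np.array([-.5,0,.866]);E=np.array([.866,0,.5])
    D=g-m; print('grip above mouth',round(D@B,4),'=> tip',round(D@B-.125,4),'e',round(D@E,4),'y',round(D[1],4),s['tool_rot'],s['contact_force'],s['torque'],s['finger_gap'])
    p,d,P,c,M=shot('scene'); tip=g-.125*b; draw(p,c,M,None,u,v,b,box,7,name,mouth=m)
E
python3 -c "
from chk import *
chk('s11')"
```

```text
grip above mouth 0.1198 => tip -0.0052 e 0.0021 y -0.0001 [179.14605638  -0.26302944  89.87260665] [ 0.18655804  0.25009243 -1.4234253 ] [-0.03564635 -0.08419459 -0.01957772] 0.19916103997569898
```

View pics/s11.png

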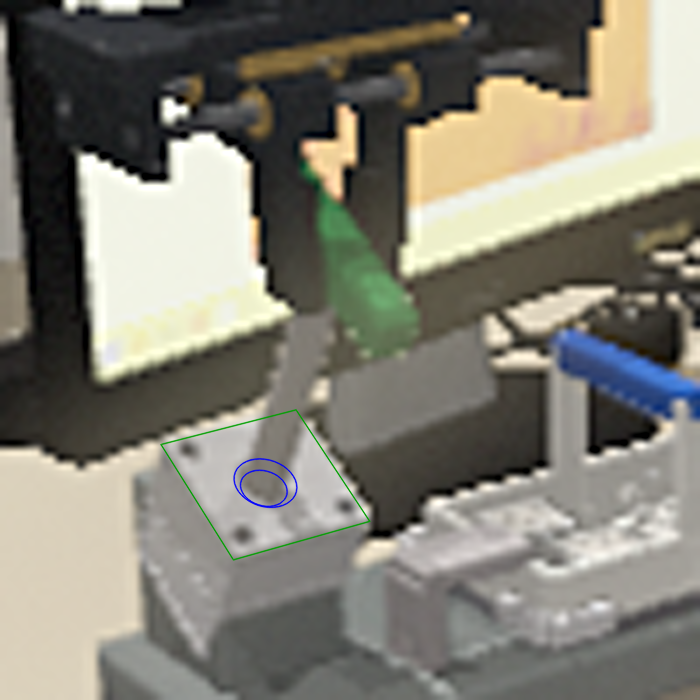

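Emit:
{"name": "apply_moves", "arguments": {"steps": [[0, 0.2, 0.46, 0], [0, 0.2, 0.46, 0], [0, 0.2, 0.46, 0], [0, 0, 0, 0]]}}

```text
t: 24.75
tcp_pos: [0.5266, 0.0956, 0.2004]
tool_rot: [179.1, -0.2, 89.8]
contact_force: [0.7, -0.8, -1.5]
finger_gap: 0.203
```

```bash
python3 -c "
from chk import *
chk('s12')"
```

```text
grip above mouth 0.1038 => tip -0.0212 e 0.001 y -0.0004 [179.09448359  -0.2376259   89.84896644] [ 0.71674636 -0.78620292 -1.50747048] [-0.13385473 -0.24853967  0.0171885 ] 0.20330337369956672
```

View pics/s12.png

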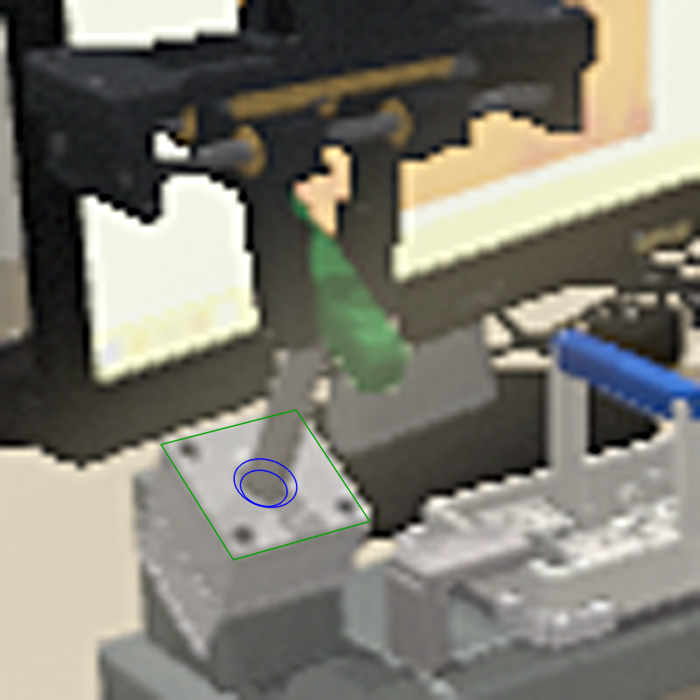

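Emit:
{"name": "apply_moves", "arguments": {"steps": [[0, 0.2, 0.4, 0], [0, 0.2, 0.4, 0], [0, 0.2, 0.38, 0], [0, 0, 0, 0]]}}

```text
t: 25.3
tcp_pos: [0.5332, 0.0957, 0.1884]
tool_rot: [179.1, -0.2, 89.9]
contact_force: [-0.5, -1.6, 0.4]
finger_gap: 0.207
```

```bash
python3 -c "
from chk import *
chk('s13')"
```

```text
grip above mouth 0.0901 => tip -0.0349 e 0.0007 y -0.0003 [179.06515297  -0.22734048  89.85025318] [-0.54199241 -1.62059175  0.4198481 ] [-0.2081853  -0.1182768  -0.10500694] 0.20658116958627548
```

Emit:
{"name": "apply_moves", "arguments": {"steps": [[0, 0.15, 0.26, 0], [0, 0.1, 0.17, 0], [0, 0, 0, 0]]}}

```text
t: 25.72
tcp_pos: [0.5354, 0.0958, 0.185]
tool_rot: [179.1, -0.2, 89.9]
contact_force: [0.0, -1.2, 1.0]
finger_gap: 0.199
```

```bash
python3 -c "
from chk import *
chk('s14')
print(state()['joint_positions'])"
```

```text
grip above mouth 0.0861 => tip -0.0389 e 0.0009 y -0.0001 [179.05380695  -0.18332024  89.86870127] [ 0.02672829 -1.16584548  0.97067948] [-0.34731286 -0.13523053 -0.14624326] 0.1987450436951285
[ 12.78101754  45.48033474 -48.47269958 107.30369007  46.23812813
  48.0705355   29.9604525 ]
```

View pics/s14.png

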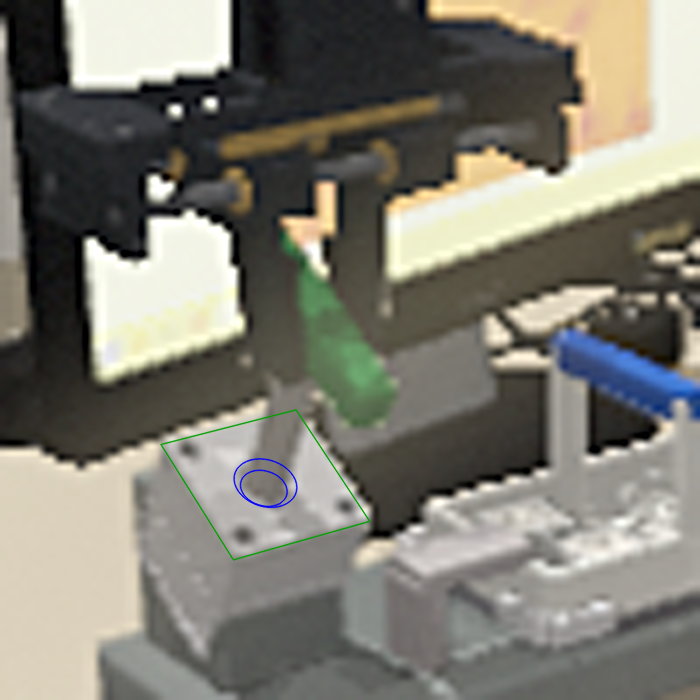

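Emit:
{"name": "apply_moves", "arguments": {"steps": [[0, 0.15, 0.26, 0], [0, 0.1, 0.17, 0], [0, 0, 0, 0]]}}

```text
t: 26.15
tcp_pos: [0.5366, 0.0963, 0.1815]
tool_rot: [179.2, -0.2, 89.9]
contact_force: [-0.4, -2.0, 0.9]
finger_gap: 0.203
```

```bash
python3 -c "
from chk import *
from keyang import keyfit
chk('s15')
p,P,b=keyfit('wrist','w15')
T=tool(); g=T[:3,3]-.008*T[:3,2]; u,v,bb=frame(30,0); Q=P[b]-g; print(np.percentile(Q@u,[.5,2]),np.percentile(Q@bb,[5,50,95]))"
```

```text
grip above mouth 0.0824 => tip -0.0426 e 0.0002 y 0.0004 [ 1.79154165e+02 -1.61230784e-01  8.98973840e+01] [-0.40751502 -1.97129313  0.90402037] [-0.38410811 -0.19724407 -0.10672401] 0.20264220314860415
wrist bar pts 6644 dir [ 0.862 -0.004  0.507] elev 30.5 az -0.3 mean [0.529  0.0959 0.195 ] S [1.99  0.392 0.133]
 shaft 0.92 262 [ 0.857 -0.113  0.503] lean 59.8 az -7.5 [0.5274 0.0911 0.1917] [0.524 0.093 0.02 ]
[ 1.7914e+02 -1.6000e-01  8.9890e+01] [0.5367 0.0963 0.1814] [-2.08160331 -1.06339277  3.46829383]
[-0.04404016 -0.04251496] [0.00700251 0.00870649 0.00996117]
```

View pics/s15.png

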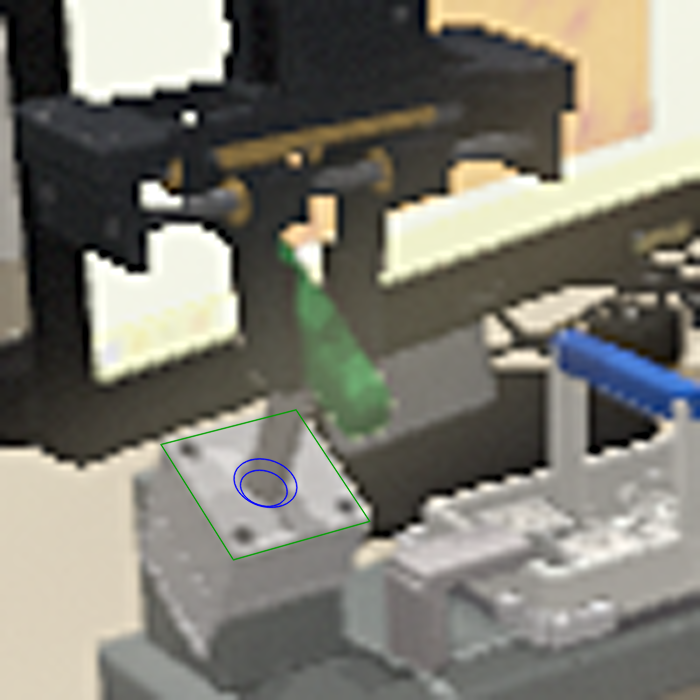

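Emit:
{"name": "apply_moves", "arguments": {"steps": [[0, 0.15, 0.3, 0], [0, 0.15, 0.28, 0], [0, 0.05, 0.1, 0], [0, 0, 0, 0]]}}

```text
t: 26.8
tcp_pos: [0.5367, 0.0971, 0.1773]
tool_rot: [179.4, -0.0, 90.0]
contact_force: [0.2, -1.5, 1.1]
finger_gap: 0.201
```

```bash
python3 -c "
from chk import *
from keyang import keyfit
chk('s16')
p,P,b=keyfit('wrist','w16')
T=tool(); g=T[:3,3]-.008*T[:3,2]; u,v,bb=frame(30,0); Q=P[b]-g; print(np.percentile(Q@u,[.5,2]),np.percentile(Q@bb,[5,50,95]))"
```

```text
grip above mouth 0.0787 => tip -0.0463 e -0.0018 y 0.0012 [ 1.79401201e+02 -3.89079644e-02  8.99615760e+01] [ 0.20809838 -1.45188645  1.06598376] [-0.35125309 -0.26552026 -0.08894148] 0.20105565730754651
wrist bar pts 6682 dir [ 0.851 -0.005  0.524] elev 31.6 az -0.3 mean [0.5286 0.0968 0.1912] S [1.986 0.394 0.095]
 shaft 0.95 260 [ 0.83  -0.199  0.521] lean 58.6 az -13.5 [0.5308 0.0959 0.1901] [0.514 0.082 0.022]
[ 1.7941e+02 -4.0000e-02  8.9950e+01] [0.5367 0.0971 0.1772] [-2.09341589 -1.94341798  6.58538777]
[-0.04430599 -0.0427001 ] [0.00731953 0.0092829  0.01104855]
```

View pics/s16.png

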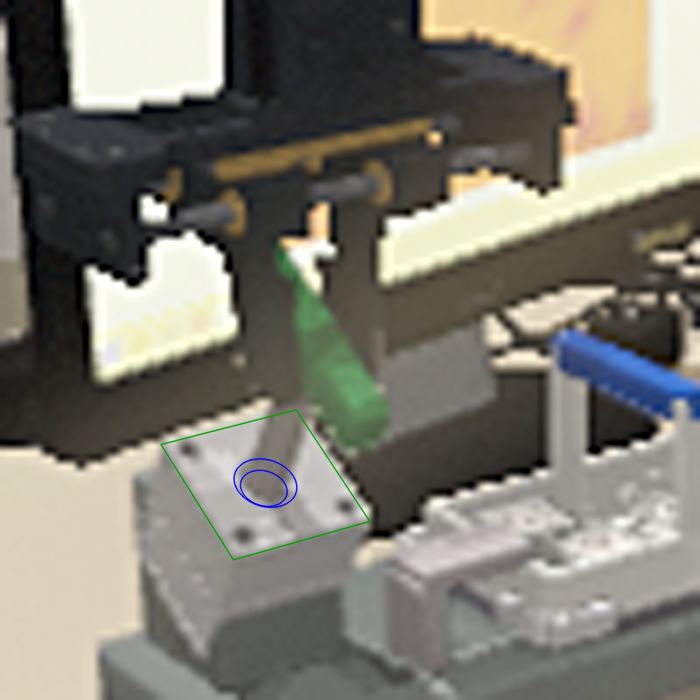

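Emit:
{"name": "apply_moves", "arguments": {"steps": [[0, 0, 0, 0], [0, 0, 0, 0], [0, 0, 0, 0]], "grip": 0.4}}

```text
t: 27.32
tcp_pos: [0.5372, 0.0985, 0.1765]
tool_rot: [179.4, -0.2, 90.0]
contact_force: [0.4, -0.6, -0.6]
finger_gap: 0.299
```

```bash
cat > bar.py <<'E'
from chk import *
def barfit(name=None):
    """fit bar pose from wrist depth: top face + lower end"""
    from scipy.optimize import least_squares
    s=state(); T=tool(); p,d,P,c,M=shot('wrist',name)
    m=np.array([.5775,.0959,.118]);B=np.array([-.5,0,.866]);E=np.array([.866,0,.5]);Y=np.array([0,1.,0])
    hsv=cv2.cvtColor(p,cv2.COLOR_BGR2HSV).astype(int)
    g0=m+B*.08
    k=(abs(hsv[...,0]-65)<20)&(hsv[...,1]>100)&(np.linalg.norm(P-g0,axis=-1)<.07)
    Q=P[k]; D=Q-m; h=D@B
    top=D[h>np.percentile(h,30)]
    # plane fit
    for _ in range(3):
        mu=top.mean(0);U,S,V=np.linalg.svd(top-mu,full_matrices=False); n=V[2]*np.sign(V[2]@B); e=abs((D-mu)@n); top=D[e<.002]
    a,w=top@E,top@Y
    r=cv2.minAreaRect(np.c_[a,w].astype(np.float32)*1000)
    ax=V[0]*np.sign(V[0]@E); th=np.degrees(np.arctan2(ax@Y,ax@E))
    print('top face n',len(top),'height',round(np.median(top@B),4),'=> tip',round(np.median(top@B)-.135,4),'theta(ccw about B from outside +)',round(th,1),'normal tilt',round(np.degrees(np.arccos(min(1,n@B))),1),'rect',np.round(r[0],1),np.round(r[1],1),round(r[2],1))
    print(np.round(s['tcp_pos'],4),np.round(s['tool_rot'],1),s['contact_force'],s['finger_gap'])
E
python3 -c "
from bar import *
barfit('w17')
p,d,P,c,M=shot('scene'); draw(p,c,M,None,0,0,0,(140,240,200,300),7,'s17',mouth=(.5775,.0959,.118))
"
```

```text
top face n 6481 height 0.0881 => tip -0.0469 theta(ccw about B from outside +) -0.7 normal tilt 1.9 rect [-4.8  0.1] [16.8 84.3] 89.1
[0.5372 0.0985 0.1765] [179.4  -0.2  90. ] [ 0.38722395 -0.56380856 -0.5598407 ] 0.2985199968594483
```

View pics/w17.png

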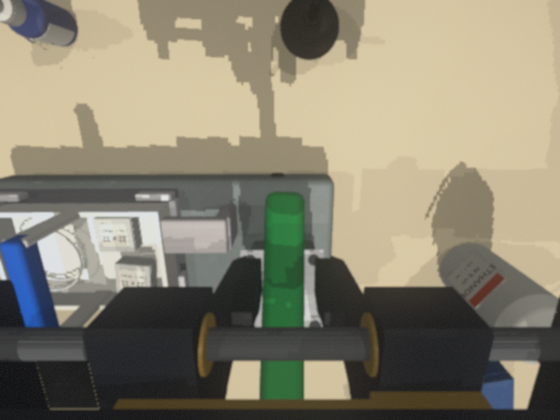

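View pics/s17.png

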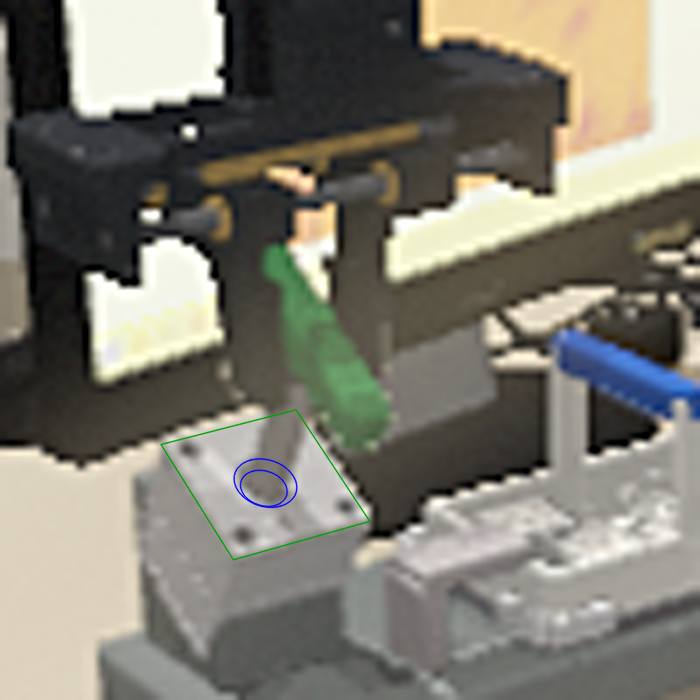

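Emit:
{"name": "apply_moves", "arguments": {"steps": [[-0.2, 0.1, 0, 0], [0, 0, 0, 0.1], [0, 0, 0, 0.1], [0, 0, 0, 0.1], [0, 0, 0, 0.1], [0, 0, 0, 0.1], [0, 0, 0, 0]], "grip": 0.4, "grip_force": 40}}

```text
t: 28.3
tcp_pos: [0.5385, 0.0955, 0.1762]
tool_rot: [179.6, -0.5, 60.5]
contact_force: [-1.0, -0.5, -0.1]
finger_gap: 0.308
```

```bash
python3 -c "
from bar import *
barfit('w18')
"
```

```text
top face n 6418 height 0.0878 => tip -0.0472 theta(ccw about B from outside +) -7.9 normal tilt 2.7 rect [-3.2 -0. ] [17.2 87.3] 82.1
[0.5385 0.0955 0.1762] [179.6  -0.5  60.5] [-1.03348348 -0.52254095 -0.05429653] 0.3083445457830172
```

View pics/w18.png

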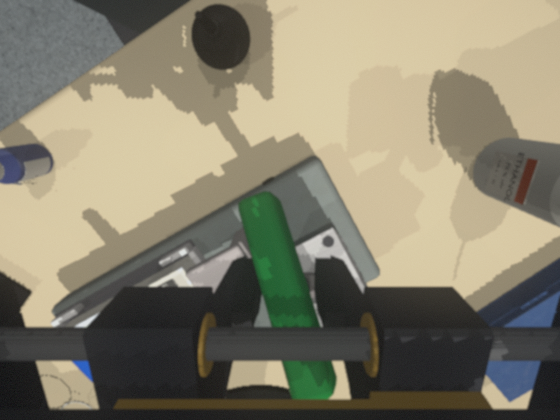

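Emit:
{"name": "apply_moves", "arguments": {"steps": [[0, 0, 0, 0.1], [0, 0, 0, 0.1], [0, 0, 0, 0.1], [0, 0, 0, 0.1], [0, 0, 0, 0]]}}

```text
t: 28.98
tcp_pos: [0.5408, 0.0981, 0.1767]
tool_rot: [179.9, -1.1, 37.6]
contact_force: [0.8, -0.5, -0.5]
finger_gap: 0.303
```

```bash
python3 -c "
from bar import *
barfit('w19')
print(state()['joint_positions'],state()['torque'])
p,d,P,c,M=shot('top','t19')
k=(abs(P[...,2]-.082)<.004)&(P[...,0]>.5)&(P[...,0]<.66)&(P[...,1]<.06)&(P[...,1]>-.05)
Q=P[k]; print('jaw',np.round(np.percentile(Q,[3,50,97],axis=0),3).tolist(),len(Q)) if len(Q) else 0
"
```

```text
top face n 6015 height 0.0867 => tip -0.0483 theta(ccw about B from outside +) -36.0 normal tilt 4.7 rect [-1.4  3.3] [17.5 85.7] 54.1
[0.5408 0.0981 0.1767] [179.9  -1.1  37.6] [ 0.7717983  -0.53608391 -0.51667312] 0.3030118890732585
[  5.49179724  42.73741341 -34.52370952 107.10101919  36.00524053
  40.37229377 -12.22842849] [ 0.28809024 -0.31754771  0.24019564]
```

View pics/w19.png

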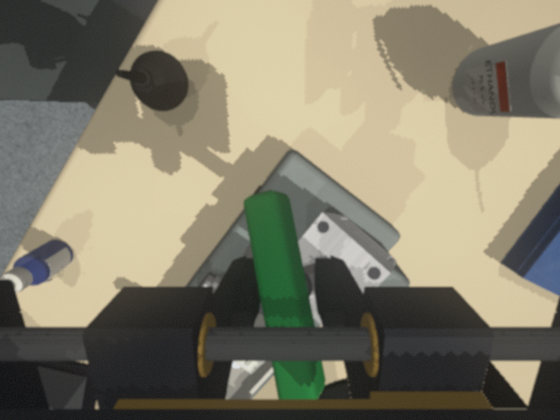

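Emit:
{"name": "apply_moves", "arguments": {"steps": [[-0.15, 0, 0, 0.1], [-0.1, 0, 0, 0.1], [0, 0, 0, 0.1], [0, 0, 0, 0]]}}

```text
t: 29.58
tcp_pos: [0.5424, 0.0997, 0.1778]
tool_rot: [-179.5, -1.6, 20.7]
contact_force: [-0.6, -0.9, 1.9]
finger_gap: 0.309
```

```bash
python3 -c "
from bar import *
barfit('w20')
print(state()['torque'])
p,d,P,c,M=shot('scene','s20')
cv2.imwrite('pics/s20z.png',cv2.resize(p[150:260,190:330],None,fx=5,fy=5,interpolation=cv2.INTER_CUBIC))
"
```

```text
top face n 5682 height 0.0864 => tip -0.0486 theta(ccw about B from outside +) -61.1 normal tilt 5.8 rect [1.5 3.3] [17.6 88.2] 28.0
[0.5424 0.0997 0.1778] [-179.5   -1.6   20.7] [-0.63445422 -0.87663644  1.8734386 ] 0.3085930443014216
[ 0.13405072 -0.46146292  0.3076883 ]
```

View pics/s20z.png

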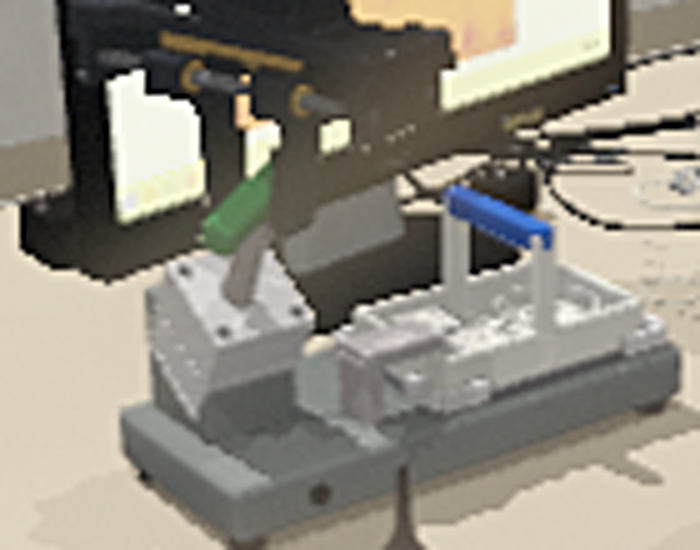

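```bash
cat > jaw.py <<'E'
from h import *
def jaw():
    for cam in('scene','top'):
        p,d,P,c,M=shot(cam)
        k=(abs(P[...,2]-.082)<.004)&(P[...,0]>.53)&(P[...,0]<.57)&(P[...,1]<.06)&(P[...,1]>-.05)
        Q=P[k]; print(cam,'jaw y',np.round(np.percentile(Q[:,1],[1,3,50,97]),4) if len(Q) else None,len(Q))
    d=np.load('scene0.npz')['d']
E
python3 -c "
from jaw import *
jaw()
P=np.load('sceneP.npy');k=(abs(P[...,2]-.082)<.004)&(P[...,0]>.53)&(P[...,0]<.57)&(P[...,1]<.06)&(P[...,1]>-.05);Q=P[k];print('scene t0',np.percentile(Q[:,1],[1,3,50,97]),len(Q))
P=np.load('topP.npy');k=(abs(P[...,2]-.082)<.004)&(P[...,0]>.53)&(P[...,0]<.57)&(P[...,1]<.06)&(P[...,1]>-.05);Q=P[k];print('top t0',np.percentile(Q[:,1],[1,3,50,97]),len(Q))
"
```

```text
scene jaw y [-0.0041 -0.0037  0.0225  0.0436] 112
top jaw y None 0
scene t0 [0.00403966 0.00464752 0.02945477 0.05237554] 114
top t0 [0.0050862  0.00521318 0.02894912 0.0525127 ] 199
```

Emit:
{"name": "apply_moves", "arguments": {"steps": [[-0.2, 0.1, 0, 0.08], [-0.15, 0.1, 0, 0.08], [0, 0, 0, 0.08], [0, 0, 0, 0]]}}

```text
t: 30.28
tcp_pos: [0.5433, 0.1003, 0.1788]
tool_rot: [-178.7, -2.0, 6.9]
contact_force: [-0.1, -1.4, 1.9]
finger_gap: 0.299
```

```bash
python3 -c "
from bar import *
from jaw import jaw
barfit('w21')
print(state()['torque'])
jaw()
"
```

```text
top face n 5418 height 0.0862 => tip -0.0488 theta(ccw about B from outside +) -76.3 normal tilt 6.5 rect [2.6 4.1] [17.3 88.5] 13.4
[0.5433 0.1003 0.1788] [-178.7   -2.     6.9] [-0.05076846 -1.36854347  1.87350917] 0.29908403061672967
[ 0.10923323 -0.63880251  0.40560399]
scene jaw y [-0.0075 -0.0069  0.018   0.041 ] 112
top jaw y None 0
```

View pics/w21.png

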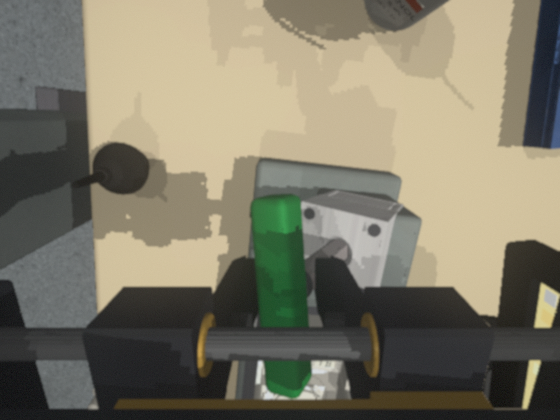

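Emit:
{"name": "apply_moves", "arguments": {"steps": [[0, 0, 0, 0.06], [0, 0, 0, 0.06], [0, 0, 0, 0.03], [0, 0, 0, 0]]}}

```text
t: 30.92
tcp_pos: [0.5435, 0.1007, 0.179]
tool_rot: [-178.4, -1.8, -1.6]
contact_force: [1.3, -0.5, 2.0]
finger_gap: 0.304
```

```bash
python3 -c "
from bar import *
from jaw import jaw
barfit('w22')
print(state()['torque'])
jaw()
"
```

```text
top face n 5069 height 0.086 => tip -0.049 theta(ccw about B from outside +) -87.7 normal tilt 6.3 rect [2.8 3.3] [17.4 89.1] 2.0
[0.5435 0.1007 0.179 ] [-178.4   -1.8   -1.6] [ 1.29902144 -0.5348489   1.96603075] 0.3037878218420634
[ 0.01786303 -0.66853688  0.35881506]
scene jaw y [-0.009  -0.0065  0.019   0.041 ] 116
top jaw y None 0
```

Emit:
{"name": "apply_moves", "arguments": {"steps": [[0, 0, 0, -0.08], [0, 0, 0, -0.08], [0, 0, 0, 0]]}}

```text
t: 31.45
tcp_pos: [0.5438, 0.0983, 0.1792]
tool_rot: [-178.8, -2.0, 7.4]
contact_force: [0.5, -0.5, 4.0]
finger_gap: 0.301
```

```bash
python3 -c "
from bar import *
from jaw import jaw
barfit('w23')
print(state()['torque'])
jaw()
p,d,P,c,M=shot('scene','s23')
cv2.imwrite('pics/s23z.png',cv2.resize(p[140:260,190:330],None,fx=5,fy=5,interpolation=cv2.INTER_CUBIC))
"
```

```text
top face n 5223 height 0.0866 => tip -0.0484 theta(ccw about B from outside +) -82.3 normal tilt 5.2 rect [3.4 0.7] [17.2 87.8] 7.1
[0.5438 0.0983 0.1792] [-178.8   -2.     7.4] [ 0.50982903 -0.54426438  3.97226268] 0.3012264890347092
[-0.18201795 -0.51447919 -0.10462102]
scene jaw y [-0.0062 -0.0055  0.0204  0.0419] 114
top jaw y None 0
```

View pics/s23z.png

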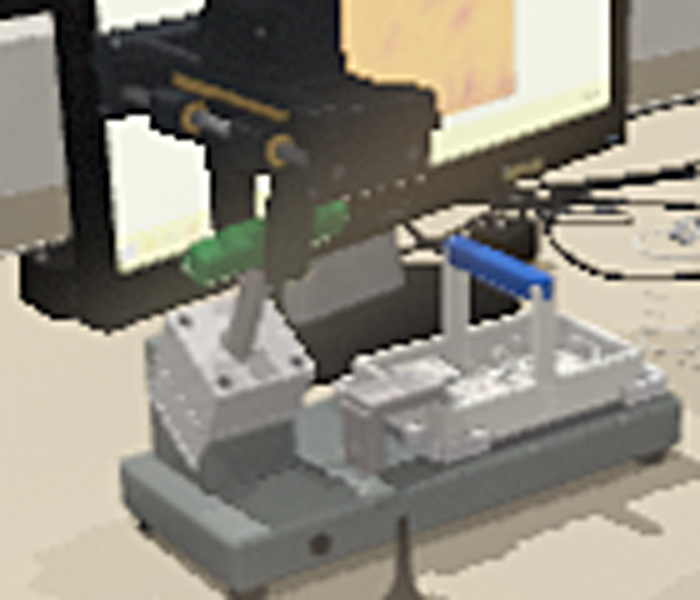

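View pics/w23.png

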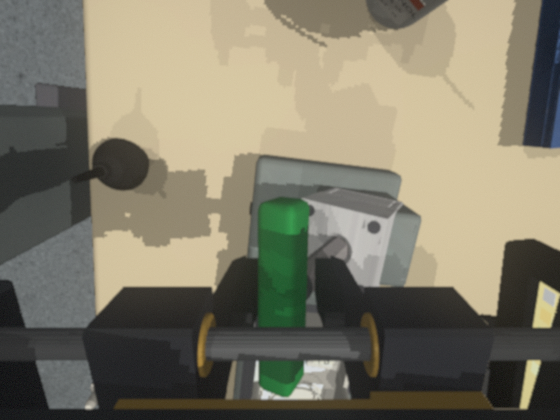

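Emit:
{"name": "apply_moves", "arguments": {"steps": [[0, 0, 0, 0], [0, 0, 0, 0], [0, 0, 0, 0], [0, 0, -1.0, 0], [0, 0, -1.8, 0], [0, 0, -2.0, 0], [0, 0, -2.0, 0], [0, -2.0, -1.0, 0], [0, -5.0, 0, 0], [0, -5.0, 0, 0], [0, -4.0, 0, 0], [0, 0, 0, 0]], "grip": -0.1}}

```text
t: 33.15
tcp_pos: [0.5145, 0.2665, 0.2641]
tool_rot: [-178.6, -1.6, 7.6]
contact_force: [-0.3, 0.5, -0.7]
finger_gap: 0.554
```

```bash
python3 -c "
from bar import *
from jaw import jaw
barfit('w24')
jaw()
p,d,P,c,M=shot('top','t24')
cv2.imwrite('pics/t24z.png',cv2.resize(p[140:240,190:350],None,fx=4.5,fy=4.5,interpolation=cv2.INTER_CUBIC))
g=(cv2.cvtColor(p,cv2.COLOR_BGR2HSV)[...,1]>100)&(P[...,2]>.15)&(P[...,2]<.24)&(P[...,0]>.48)&(P[...,0]<.62)&(P[...,1]>.02)&(P[...,1]<.17)&(p[...,1]>p[...,2]*1.3)
print(g.sum(),P[g].mean(0))
m=(abs(P[...,2]-.066)<.004)&(P[...,0]<.66)&(P[...,0]>.5)&(P[...,1]<.02)&(P[...,1]>-.18)
print('tray',m.sum(),cv2.minAreaRect(P[m][:,:2].astype(np.float32)*1000))
p,d,P,c,M=shot('scene','s24')
cv2.imwrite('pics/s24z.png',cv2.resize(p[140:260,190:330],None,fx=5,fy=5,interpolation=cv2.INTER_CUBIC))
"
```

```text
top face n 372 height 0.0855 => tip -0.0495 theta(ccw about B from outside +) 77.4 normal tilt 10.7 rect [-2.5 37.3] [15.7 19.7] 6.7
[0.5145 0.2665 0.2641] [-178.6   -1.6    7.6] [-0.29894307  0.49785489 -0.67729224] 0.5535793970204119
scene jaw y [-0.0078 -0.0059  0.0201  0.041 ] 112
top jaw y [-0.0054 -0.0052  0.0184  0.042 ] 188
278 [0.53809348 0.09634151 0.19436282]
tray 300 ((580.4970703125, -73.67121887207031), (140.44288635253906, 90.50767517089844), 89.5659408569336)
```

View pics/t24z.png

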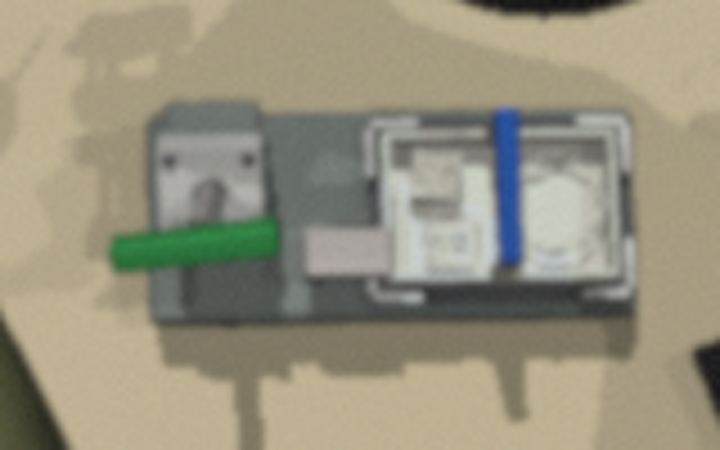

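View pics/s24z.png

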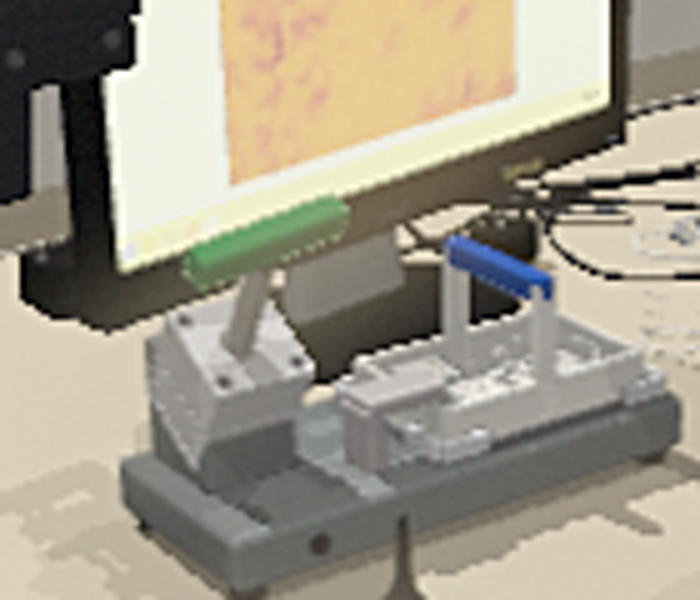

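```bash
python3 - <<'E'
from plan import *
s=state();w=s['tool_rot'][2]
plan([(.483,.130,.264,0,6),(.483,.130,.182,0,5)])
p,d,P,c,M=shot('top')
g=(cv2.cvtColor(p,cv2.COLOR_BGR2HSV)[...,1]>100)&(P[...,2]>.15)&(P[...,2]<.24)&(P[...,0]>.48)&(P[...,0]<.62)&(P[...,1]>.02)&(P[...,1]<.17)&(p[...,1]>p[...,2]*1.3)
print(cv2.minAreaRect(P[g][:,:2].astype(np.float32)*1000))
E
```

```text
11 [[-0.83, 2.06, -0.07, 0.021],[-0.78, 2.07, -0.07, 0.02],[-0.74, 2.09, -0.08, 0.021],[-0.7, 2.1, -0.07, 0.02],[-0.66, 2.12, -0.08, 0.021],[-0.61, 2.13, -0.07, 0.02],[-0.04, 0.04, 1.64, 0.0],[-0.04, 0.04, 1.64, 0.0],[-0.04, 0.04, 1.64, 0.0],[-0.04, 0.03, 1.64, 0.0],[-0.05, 0.04, 1.63, 0.0]] [0.483 0.13  0.182] 0.0
((538.8993530273438, 98.18124389648438), (20.482437133789062, 85.530029296875), 5.3038010597229)
```

Emit:
{"name": "apply_moves", "arguments": {"steps": [[-0.83, 2.06, 0, 0.02], [-0.8, 2.1, 0, 0.02], [-0.75, 2.1, 0, 0.02], [-0.7, 2.1, 0, 0.02], [-0.65, 2.1, 0, 0.02], [-0.6, 1.7, 0, 0.02], [0, 0, 0, 0], [0, 0, 0, 0]], "grip": 1, "grip_force": 20}}

```text
t: 34.45
tcp_pos: [0.4832, 0.1232, 0.2596]
tool_rot: [-178.8, -1.5, -0.9]
contact_force: [-0.1, 0.2, -0.8]
finger_gap: 0.004
```

```bash
python3 - <<'E'
from plan import *
s=state();print(s['tool_rot'],s['tcp_pos'],s['finger_gap'])
plan([(.483,.130,.182,0,5)])
E
```

```text
[-178.78716025   -1.49087874   -0.86479069] [0.48323313 0.123236   0.25961096] 0.004202403477738538
5 [[-0.05, -0.1, 1.55, -0.003],[-0.05, -0.1, 1.56, -0.003],[-0.04, -0.1, 1.55, -0.003],[-0.05, -0.11, 1.56, -0.003],[-0.04, -0.1, 1.55, -0.003]] [0.483 0.13  0.182] -0.0
```

Emit:
{"name": "apply_moves", "arguments": {"steps": [[-0.05, -0.12, 1.4, 0], [-0.05, -0.12, 1.5, 0], [-0.05, -0.12, 1.5, 0], [-0.05, -0.12, 1.5, 0], [0, -0.1, 1.3, 0], [0, 0, 0, 0]]}}

```text
t: 35.2
tcp_pos: [0.483, 0.1366, 0.1818]
tool_rot: [-178.6, -1.4, -0.4]
contact_force: [-0.7, -0.0, -0.3]
finger_gap: 0.007
```

```bash
python3 - <<'E'
from jaw import *
s=state();print(s['tool_rot'],s['tcp_pos'],s['finger_gap'],s['contact_force'])
p,d,P,c,M=shot('scene','s25')
cv2.imwrite('pics/s25z.png',cv2.resize(p[130:250,190:330],None,fx=5,fy=5,interpolation=cv2.INTER_CUBIC))
p,d,P,c,M=shot('wrist','w25')
jaw()
E
```

```text
[-178.57444386   -1.40863775   -0.42959649] [0.4829987  0.13661368 0.18179721] 0.006856077394164083 [-0.70284457 -0.00804512 -0.34703713]
scene jaw y [-0.0081 -0.0056  0.02    0.0423] 115
top jaw y [-0.0055 -0.0053  0.0185  0.042 ] 191
```

View pics/s25z.png

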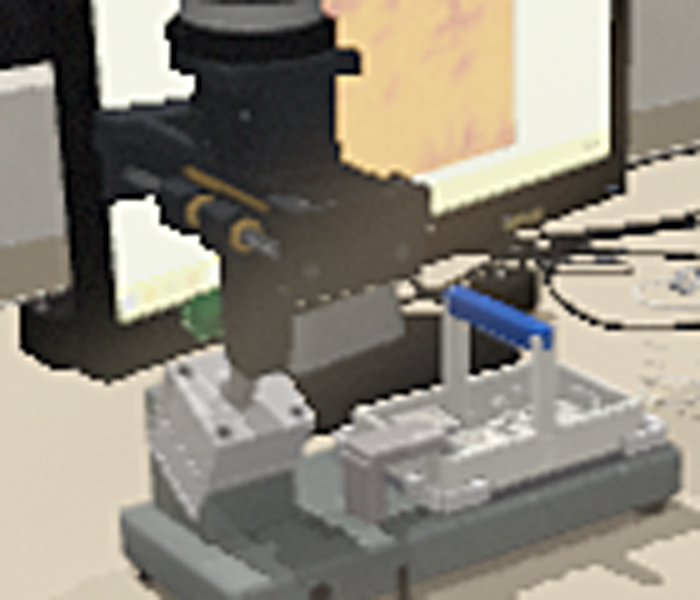

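View pics/w25.png

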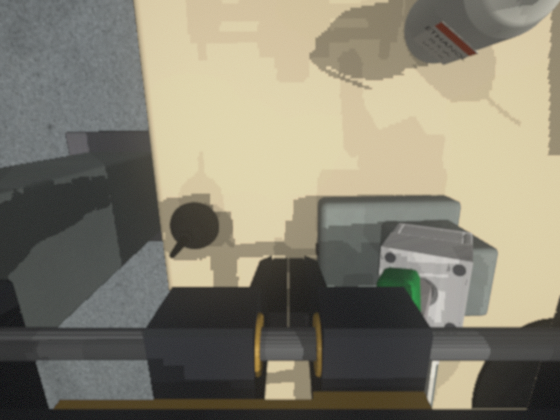

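Emit:
{"name": "apply_moves", "arguments": {"steps": [[0.4, 0.5, 0, 0], [0.6, 0, 0, 0], [0.5, 0, 0, 0], [0.5, 0, 0, 0], [0, 0, 0, 0]]}}

```text
t: 36.02
tcp_pos: [0.5068, 0.1303, 0.1852]
tool_rot: [-178.5, -1.8, -0.6]
contact_force: [0.3, -0.1, -0.3]
finger_gap: 0.004
```

```bash
cat > q.py <<'E'
from jaw import *
s=state();print(s['tool_rot'],s['tcp_pos'],s['contact_force'],s['torque']); jaw()
E
python3 q.py
```

```text
[-178.47916827   -1.76939278   -0.6131053 ] [0.50681268 0.13034088 0.18517314] [ 0.31208503 -0.0576828  -0.26810299] [-0.06552979 -0.07423404  0.01904581]
scene jaw y [-0.0074 -0.0066  0.0194  0.0421] 115
top jaw y [-0.0055 -0.0055  0.0106  0.0393] 134
```

Emit:
{"name": "apply_moves", "arguments": {"steps": [[0.3, 0, 0.2, 0], [0.3, 0, 0.1, 0], [0, 0, 0, 0]]}}

```text
t: 36.5
tcp_pos: [0.5101, 0.1305, 0.1818]
tool_rot: [-178.6, -1.5, -0.5]
contact_force: [-1.3, -0.9, 1.3]
finger_gap: 0.001
```

```bash
python3 q.py
```

```text
[-178.57220622   -1.48005701   -0.48238659] [0.51006613 0.13049948 0.18178106] [-1.27349862 -0.92220814  1.32324389] [-0.11807694  0.27635756  0.00912845]
scene jaw y [-0.0063 -0.0054  0.0202  0.0419] 118
top jaw y [-0.0056 -0.0055  0.0077  0.0287] 70
```

Emit:
{"name": "apply_moves", "arguments": {"steps": [[0.3, 0, 0, 0], [0.3, 0, 0, 0], [0.2, 0, 0, 0], [0, 0, 0, 0]]}}

```text
t: 37.1
tcp_pos: [0.5109, 0.1312, 0.1821]
tool_rot: [-178.7, -0.8, -0.2]
contact_force: [-3.2, -1.4, 2.8]
finger_gap: 0.007
```

```bash
python3 q.py
```

```text
[-178.73920867   -0.77762801   -0.2367006 ] [0.51090408 0.13115583 0.18207735] [-3.18447156 -1.3818713   2.77824309] [-0.27129594  0.40147695 -0.04796931]
scene jaw y [-0.0084 -0.006   0.0192  0.0421] 114
top jaw y [-0.0055 -0.0055  0.0024  0.0186] 29
```

Emit:
{"name": "apply_moves", "arguments": {"steps": [[0.6, 0, 0.1, 0], [0.8, 0, 0.1, 0], [0.8, 0, 0.1, 0]]}}

```text
t: 37.58
tcp_pos: [0.5161, 0.1335, 0.1796]
tool_rot: [-179.0, 0.9, 0.2]
contact_force: [-21.8, -0.2, 19.4]
finger_gap: 0.003
```

```bash
python3 q.py; python3 -c "
from h import *
p,d,P,c,M=shot('scene','s26')
cv2.imwrite('pics/s26z.png',cv2.resize(p[130:250,190:330],None,fx=5,fy=5,interpolation=cv2.INTER_CUBIC))"
```

```text
[-179.04427619    0.93997591    0.18103048] [0.51614856 0.13351631 0.17959873] [-21.76497369  -0.19497973  19.43144435] [-0.0350535   3.97277617 -0.01795508]
scene jaw y [-0.0079 -0.0073  0.0177  0.0401] 115
top jaw y None 0
```

View pics/s26z.png

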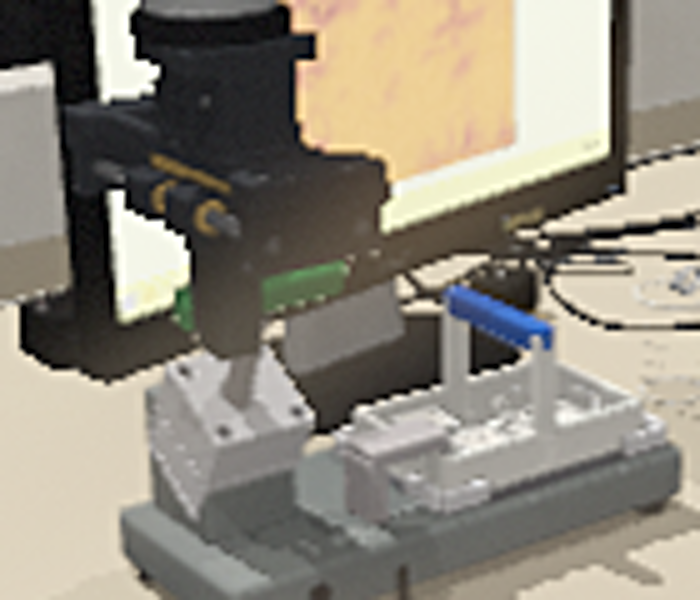

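Emit:
{"name": "apply_moves", "arguments": {"steps": [[-0.5, 0, 0, 0], [-0.8, 0, 0, 0], [-1.0, 0, 0, 0], [-1.5, 0, -0.5, 0], [-1.5, 0, -1.5, 0], [0, 0, -2.5, 0], [0, 0, -2.5, 0], [0, -4, -2.0, 0], [0, -5, 0, 0], [0, -5, 0, 0], [0, -3, 0, 0], [0, 0, 0, 0]]}}

```text
t: 39.22
tcp_pos: [0.4613, 0.3054, 0.2787]
tool_rot: [-178.9, 0.3, -0.1]
contact_force: [-0.6, -0.1, -0.0]
finger_gap: 0.007
```

```bash
python3 q.py; python3 -c "
from bar import *
p,d,P,c,M=shot('scene','s27')
cv2.imwrite('pics/s27z.png',cv2.resize(p[140:260,190:330],None,fx=5,fy=5,interpolation=cv2.INTER_CUBIC))
p,d,P,c,M=shot('top','t27')
cv2.imwrite('pics/t27z.png',cv2.resize(p[140:240,190:350],None,fx=4.5,fy=4.5,interpolation=cv2.INTER_CUBIC))
g=(cv2.cvtColor(p,cv2.COLOR_BGR2HSV)[...,1]>100)&(P[...,2]>.15)&(P[...,2]<.24)&(P[...,0]>.48)&(P[...,0]<.62)&(P[...,1]>.02)&(P[...,1]<.17)&(p[...,1]>p[...,2]*1.3)
print('bar',P[g].mean(0),cv2.minAreaRect(P[g][:,:2].astype(np.float32)*1000))
m=(abs(P[...,2]-.066)<.004)&(P[...,0]<.66)&(P[...,0]>.5)&(P[...,1]<.02)&(P[...,1]>-.18)
print('tray',m.sum(),cv2.minAreaRect(P[m][:,:2].astype(np.float32)*1000))
"
```

```text
[-1.78865260e+02  2.94688213e-01 -8.56663921e-02] [0.46134047 0.30538342 0.27865991] [-0.64258983 -0.0961874  -0.0054714 ] [-0.10624953 -0.06580691 -0.00820812]
scene jaw y [-0.009  -0.0079  0.0193  0.0408] 118
top jaw y [-0.0082 -0.008   0.0159  0.0394] 195
bar [0.538708   0.09747558 0.19413408] ((539.6929321289062, 98.19165802001953), (84.36190795898438, 18.907682418823242), 86.59564971923828)
tray 309 ((580.9837646484375, -73.2725830078125), (90.65898132324219, 139.8749542236328), 0.1781850904226303)
```

View pics/t27z.png

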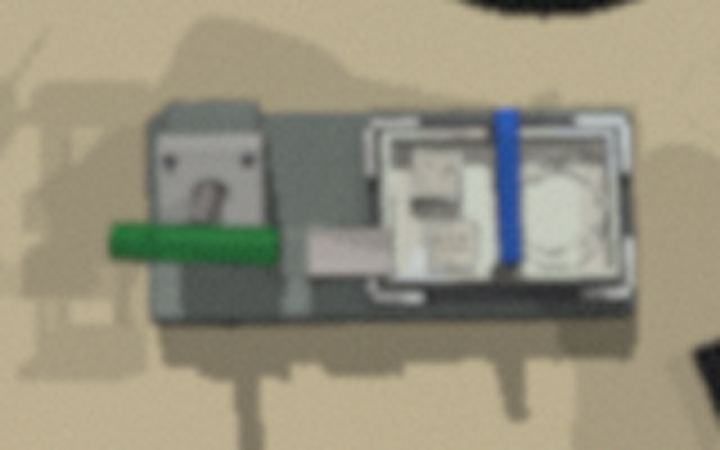

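View pics/s27z.png

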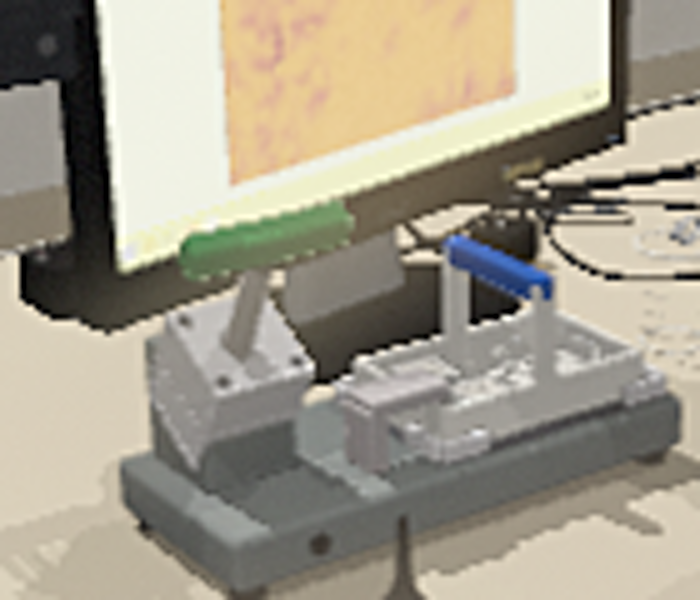

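View pics/t27.png

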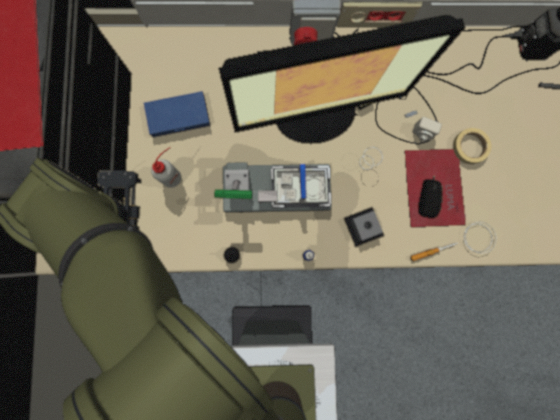

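The bystanders are where they were at the start: wash bottle (163,172), blower (232,255), blue bottle (308,255), beaker rings (370,165). The tray is under the jaw, the key is standing in the screw, and the arm is clear.

```bash
python3 -c "
from h import *
s=state();print(s['t'],s['contact_force'],s['dq'])
print(ticket.sign_off())"
```

```text
39.425 [ 0.66770559 -0.74613169 -1.09240185] [ 0.55806204  0.03665796 -0.03618036 -0.13518088 -0.10784845 -0.01344337
 -0.01858139]
the job is handed in; nothing more can be done
None
```

I carried the tray to the nest and seated it, put the hex key in the screw, and turned the screw to its stop. I handed the job in at about 39.4 s with the arm clear; no verdict was reported.

**How it was done**
- The moves cannot tilt the tool. I tipped the key about 30° in the grip by levering it against its stand hole, then slid it down the bore.
- The key went straight into the socket with no searching.
- I turned the screw with the loosely opened fingers, then pushed the end of the bar with closed fingers. The last push met about 22 N of resistance in x, which I took as the stop.

**Last checks**

| Check | Measured | Needed |
|---|---|---|
| Tray from nest centre (estimated at x 580, y −74 mm) | about 1 mm, turned about 0.2° | within 9 mm, 0.15 rad |
| Dish and both boxes | in the tray, seen from above | inside |
| Jaw tip at y | −8 mm (top camera) | about −8 mm expected at the stop |
| Key tip below bore mouth | about 49–50 mm | over 43 mm |
| Key lean off the bore axis | about 2° | within 0.14 rad (8°) |
| Bystanders | no visible movement in the top view | within 30 mm |

**What disagreed**
- **Jaw backed off once:** after the first turning pass it was about 2–3 mm short of the stop, because backing off the loose fingers had drawn it back. The closed-finger push mended that.
- **Key turned too far:** it turned about 88° in all, against about 54° expected from socket play plus the screw's travel. I could not explain this; the jaw and depth readings still say the screw is at its stop and the key is home.
- **Key lean while turning:** it read up to 6.5° under load, still below the limit.

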